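Load and wind in the feed tray, lock it and stow the crank

TASK

Load every feed bar on the bench (there are two or three) into the feeder's pulled-out tray, all on the tray floor and none on top of another. Then fit the loose crank on the square shaft, wind it clockwise until the tray is fully home in the housing, lift the crank off and lay it back, handle up, in its low wooden rest; last of all turn each of the three wing bolts on the housing roof clockwise to its end stop. Do not disturb the other things on the bench.

Things in the scene. Friction and masses are not known exactly. Their poses are not given: they have to be found in the camera images.
- bar0: Feed bar, a pressed brown block with rounded edges and two dark grooves across it, 60 long (own x) x 36 wide (own y) x 44 high, 0.12 kg nominal. Loose. Origin at the centre of its underside. May be absent.
- bar1: Feed bar, a pressed brown block with rounded edges and two dark grooves across it, 60 long (own x) x 36 wide (own y) x 44 high, 0.12 kg nominal. Loose. Origin at the centre of its underside. May be absent.
- bar2: Feed bar, a pressed brown block with rounded edges and two dark grooves across it, 60 long (own x) x 36 wide (own y) x 44 high, 0.12 kg nominal. Loose. Origin at the centre of its underside. May be absent.
- bar3: Feed bar, a pressed brown block with rounded edges and two dark grooves across it, 60 long (own x) x 36 wide (own y) x 44 high, 0.12 kg nominal. Loose. Origin at the centre of its underside. May be absent.
- tray_in (a point): Centre of the inner floor of the feeder's open aluminium tray, 17 above the bench; x points into the white housing (the way the tray travels), y left of that, z up. Inner floor 100 (x) x 195 (y); walls 5 thick, rising 21 above the floor. Bars fit side by side, long sides along x. Pulled out, its centre is 80 in front of the housing; wound in it lies under the roof (73 above its floor).
- tray (a joint): Travel of the tray into the housing, m: 0 out, 0.145 fully home. Geared to the shaft (0.0115 m per rad), so pushing the tray is not the way.
- winder (a joint): Turn of the square shaft, rad: grows clockwise seen from above, from near 0 (tray out) to a hard stop at 12.57, two turns, tray fully home. Stays where left; about 0.15 N m to turn with the tray.
- spindle (a point): On the upright square shaft's axis, at the round boss (radius 22) on the grey gearbox, 98 above the bench; the fitted crank's underside rests here. Axes turn with the shaft: x, y square to its faces, z up. Shaft 14 x 14 for 30 above this point, then a cone to 40 (radius 7 to 3). Gearbox top 100 x 90, 8 below this point.
- crank: Loose steel crank, 0.33 kg. Origin at the centre of the hub's underside, z up, x along the arm. Hub 34 x 34 x 44 high with a 17 x 17 square hole right through, faces along x and y: fits the shaft in any quarter turn. Arm 20 wide, 12 high, flush below, to x = 73. Round black handle at x = 60, radius 12, from 14 to 78 above the underside, spins freely about its upright axis.
- rest: Crank rest, a fixed low wooden-edged tray lined with rubber, where the crank starts. Origin on the bench about where the hub stands; x the way the crank's arm points at the start. Inner floor 135 (x, from -45 to +90) x 74 (y), 4 above the bench; rim 10 above the bench.
- bolt0_grip (a point): Middle of the black wing grip of a captive bolt on the housing roof: a bar 56 long (own x) x 12 thick (own y) x 24 high, its top 12 above this point, its underside 12 below (the roof 18 below). Turns about the vertical through this point; the frame turns with it.
- bolt1_grip (a point): Middle of the black wing grip of a captive bolt on the housing roof: a bar 56 long (own x) x 12 thick (own y) x 24 high, its top 12 above this point, its underside 12 below (the roof 18 below). Turns about the vertical through this point; the frame turns with it.
- bolt2_grip (a point): Middle of the black wing grip of a captive bolt on the housing roof: a bar 56 long (own x) x 12 thick (own y) x 24 high, its top 12 above this point, its underside 12 below (the roof 18 below). Turns about the vertical through this point; the frame turns with it.
- bolt0 (a joint): Turn of bolt 0, rad: grows clockwise seen from above, from between 0 and 0.4 to a hard stop at 1.6. About 0.04 N m, stays where left.
- bolt1 (a joint): Turn of bolt 1, rad: grows clockwise seen from above, from between 0 and 0.4 to a hard stop at 1.6. About 0.04 N m, stays where left.
- bolt2 (a joint): Turn of bolt 2, rad: grows clockwise seen from above, from between 0 and 0.4 to a hard stop at 1.6. About 0.04 N m, stays where left.
- tub: Bystander: closed teal screw-top tub, 76 across x 84 high; origin at the centre of its underside.
- feeder: Bystander: clear plastic pipette-style feeder lying down, about 200 long, 28 high; origin under its middle.
- brush: Bystander: beech shell brush, 130 x 45 x 38 high; origin at the centre of its underside.
- dish: Bystander: ribbed glazed dish, 124 across x 32 high; origin at the centre of its underside.
- jar: Bystander: jar, 60 across x 100 high; origin at the centre of its underside.
- mug: Bystander: mug, 76 across x 90 high; origin at the centre of its underside.
- logbook: Bystander: green closed logbook, 150 x 110 x 18; origin at the centre of its underside.
Mind the look-alikes: they are no part of the job. Several things have the shape of the crank; the one meant has the colours described above. Leave any white look-alike of the bar1 alone.

How it is judged:
By the outcome, as a careful person would: the job done as asked, in the order asked, and still so for the second after the job is handed in, with the robot touching nothing.
Of bar0, bar1, bar2, bar3 only 2 to 3 are there at a start; the rules pass over those that are not, and their reading is None.
At some moment in a run one of bar0, bar1, bar2, bar3 may be knocked a few centimetres aside while the robot is not near it.
It also fails if it takes over 210 s, if anything falls off the work surface, if the arm or the gripper's body presses on something with over 40 N, if the wrist force passes 120 N, or if a joint passes its speed limit or range.

ROBOT

A 7-joint arm with a two-finger parallel gripper is mounted at the origin on the work surface. World frame = base frame: x ahead of the robot, y to its left, z up, the work surface at z = 0. Lengths are in m, angles in degrees, forces in N, time in s.
With the tool pointing down it reaches from about 0.425 to 1.025 m from the base axis. Payload 3.6 kg.
Tool frame: the origin (TCP) lies at the centre of the arm's flange, where the gripper is bolted on; the fingertips stand 173 mm ahead of it and the grasp point (between the pads) lies 155 mm ahead of it (env.grasp_offset is the distance from the TCP to the grasp point, in m); z points along the fingers, x is the direction in which the jaws open and shut, and the axes are right-handed (so a half turn about z gives the same grasp; the last joint's range is limited). The gripper opens to 85 mm and grips with 20 to 120 N. Pads are 22 mm wide; open, the fingers measure 114 mm over their backs; the gripper's body (76 mm by 85 mm) begins 54 mm behind the grasp point. The pads swing forward as they close: fully open they stand 13 mm farther back than shut.
Start: joints at [67.523, 33.873, 2.773, 92.16, -1.908, 54.013, -1.931], TCP at [0.213, -0.693, 0.405] pointing down, gripper open.
Joint ranges: [-153.93, 153.93], [-27.13, 128.08], [-72.61, 78.16], [10.71, 143.7], [-87.88, 267.88], [4.46, 118.87], [-176.78, 176.78]. Speed limits (degrees/s): [147.25, 147.25, 180, 180, 180, 180, 180].

INTERFACE

Orientations are given as [roll, pitch, yaw] about the fixed x, y, z axes, in that order (R = Rz(yaw) Ry(pitch) Rx(roll)).
In Python, from plant import status, optics, order, env gives the robot as it stands.
- The arm moves only by the tool servo_tool, never from a script. Its argument "targets" is a list of rows, each a list of 5 numbers: the shift along the tool's x, y, z in m, then the turn about the tool's z in degrees, then the closure, from 0 (fully open) to 1 (shut). A call has 1 to 12 rows; each row shifts and turns the commanded pose from where the row before left it, along the tool's axes as they then stand; what a row does not reach is not made up. A row lasts 1/12 s, in which the tool goes at most 41.7 mm and 7.16 degrees, less where a joint would pass 70% of its speed; a pose out of reach is approached as far as the arm can. A call with a gripper value outside its range is refused whole. The fingers move at their own pace and stop on an object; "squeeze" is the grip in N (left out, the last holds). Time passes only in rows, so rows that do not move let the fingers close. It gives the time, the measured TCP pose, the force and the opening at its end, in the units of the state.
- status.get_obs(): the state, without advancing time (a new reading comes with each control period).
- optics.snapshot(name): name is "side" or "top" or "wrist"; returns a dict with "frame" (400x640x3 uint8, blue, green, red), "depth" (400x640 float32, m along the optical axis (not along the pixel's ray), 0 where there is no reading), "fx", "fy", "cx", "cy" (pixels), "k1" (the pictures are not rectified: a ray, as slopes to the right and down, at radius r is drawn at 1 + k1 r^2 times it, then the intrinsics apply), "R" (3x3) and "t" (3): a world point X has camera coordinates R X + t; the wrist camera has in their place "mount" (4x4, takes a point from camera to tool coordinates, whose origin is the TCP and whose axes are the tool frame's). Camera axes: x right, y down, z forward; pixel columns grow to the right and rows downward; lengths in m; the calibration is good to about 2 mm. A picture is of the moment at which its call begins: read the wrist's pose just before it.
- order.hand_in(): hands the job in, once; it reports no verdict.
The state is a dict: "clock": time; "joint_positions": joint angles; "dq": joint speeds; "joint_efforts": joint torques, N m; "position": TCP position; "eef_rot": TCP orientation; "contact_force": force on the tool from outside, world axes, zero at the start; "torque": the same for the moment, N m; "finger_gap": opening from 0.0 (shut) to 1.0 (fully open).
Only numpy, scipy, OpenCV 4.12 (cv2) and the standard library are available. Lean on these libraries where they do the work, as an engineer would, in place of code of your own. Each camera call takes 0.05 s, during which the arm holds its last target.

## Working session

There is one attempt and no reset: what is moved stays moved. The work goes in short steps, Python scripts to look and compute and a tool call to move; the robot and the scene stay as the last step left them, time stands still between calls to the robot, and variables do not carry over. Pictures are saved under pics/ and viewed, and the job is handed in when it is done.

Besides the shell and the picture viewer there is one more tool, called after "Emit:" as name(argument=value, ...), one argument or row to a line, values as JSON. servo_tool: Moves the arm, as the interface text tells. Its arguments: {"type":"object","properties":{"targets":{"type":"array","items":{"type":"array","items":{"type":"number"}}},"squeeze":{"type":"number"}},"required":["targets"]}

```bash
ls; mkdir -p pics
python3 - <<'E'
from plant import status, optics, order, env
import cv2
print(status.get_obs()); print(env.grasp_offset)
for n in ['side','top','wrist']:
    s=optics.snapshot(n); cv2.imwrite(f'pics/{n}0.png',s['frame'])
    print(n,{k:v for k,v in s.items() if k not in('frame','depth')})
E
```

```text
pics
{'clock': 0.0, 'joint_positions': array([67.52104163, 33.92524188,  2.76714976, 92.23724055, -1.90867324,
       54.01089393, -1.93126044]), 'dq': array([-0.07417886,  0.00853078, -0.04288679,  0.0134598 ,  0.01796514,
        0.02856474,  0.01793602]), 'joint_efforts': array([ 6.93272614e-05, -5.48694563e+01,  1.54571660e+00, -1.98123497e+01,
        9.25433094e-03,  8.77898798e-03,  3.68574334e-06]), 'position': array([ 0.21334299, -0.69243636,  0.40354106]), 'eef_rot': array([ 1.79993519e+02,  1.27095268e-01, -7.28742520e+01]), 'contact_force': array([ 0.00606717,  0.06369516, -0.17952611]), 'torque': array([ 0.00637567, -0.02536016, -0.01157099]), 'finger_gap': 1.0018798870201338}
0.1547
side {'fx': 362.4762604331956, 'fy': 362.4762604331956, 'cx': 317.0798451091474, 'cy': 199.87567791146822, 'k1': -0.017878608314730413, 'R': array([[-0.85147695, -0.52406087, -0.01863349],
       [-0.30643954,  0.52609924, -0.79329339],
       [ 0.42553709, -0.669761  , -0.60855434]]), 't': array([0.46719472, 0.25428187, 0.88806605])}
top {'fx': 435.7795915205716, 'fy': 435.7795915205716, 'cx': 316.2864484631418, 'cy': 207.83557245185108, 'k1': -0.0974541247069023, 'R': array([[-0.00191763, -0.99999354, -0.00303992],
       [-0.99265078,  0.00227136, -0.12099283],
       [ 0.12099895,  0.00278556, -0.99264873]]), 't': array([-0.00748604,  0.5351871 ,  1.53302847])}
wrist {'fx': 297.1834898343207, 'fy': 297.1834898343207, 'cx': 315.11623101449175, 'cy': 199.70885211551817, 'k1': 0.01961172313459068, 'mount': array([[ 9.99997116e-01, -1.62070108e-03, -1.77214354e-03,
         1.15855506e-04],
       [ 2.07319729e-03,  9.55047330e-01,  2.96446116e-01,
        -7.46459764e-02],
       [ 1.21203042e-03, -2.96448935e-01,  9.55047936e-01,
         3.11859423e-02],
       [ 0.00000000e+00,  0.00000000e+00,  0.00000000e+00,
         1.00000000e+00]])}
```

View pics/top0.png

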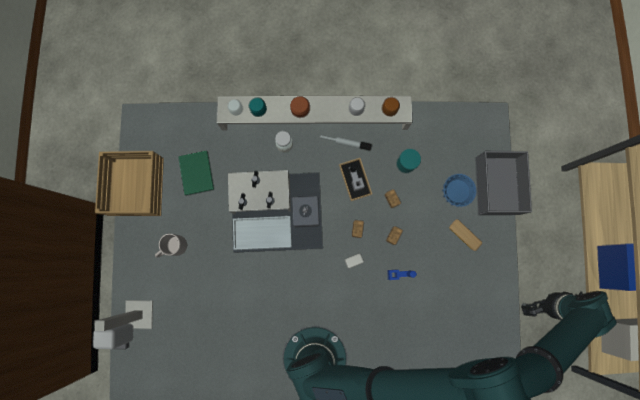

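View pics/side0.png

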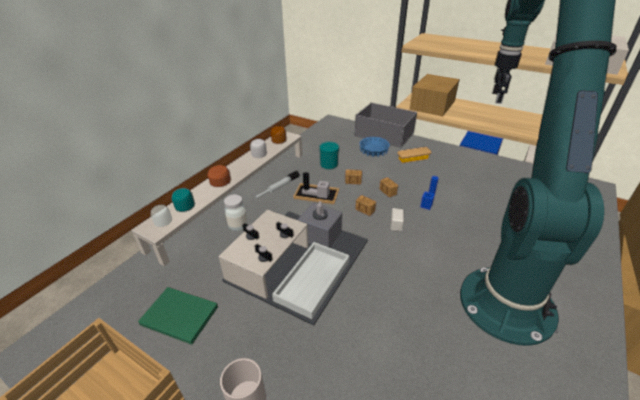

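View pics/wrist0.png

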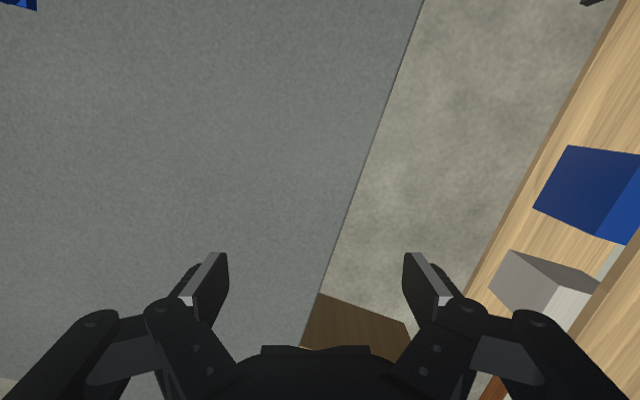

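```bash
cat > h.py <<'E'
from plant import status, optics, order, env
import cv2, numpy as np
from scipy.spatial.transform import Rotation as Ro
def tcp():
    o=status.get_obs(); T=np.eye(4); T[:3,:3]=Ro.from_euler('xyz',o['eef_rot'],degrees=True).as_matrix(); T[:3,3]=o['position']; return T
def snap(n):
    T=tcp(); s=optics.snapshot(n)
    if n=='wrist': s['c2w']=T@s['mount']
    else:
        M=np.eye(4);M[:3,:3]=s['R'];M[:3,3]=s['t'];s['c2w']=np.linalg.inv(M)
    s['K']=np.array([[s['fx'],0,s['cx']],[0,s['fy'],s['cy']],[0,0,1.]]);s['D']=np.array([s['k1'],0,0,0])
    return s
def rays(s,px):
    u=cv2.undistortPoints(np.array(px,float).reshape(-1,1,2),s['K'],s['D']).reshape(-1,2)
    return np.c_[u,np.ones(len(u))]
def cloud(s):
    h,w=s['depth'].shape
    v,u=np.mgrid[:h,:w]
    r=rays(s,np.c_[u.ravel(),v.ravel()])*s['depth'].reshape(-1,1)
    P=r@s['c2w'][:3,:3].T+s['c2w'][:3,3]
    return P.reshape(h,w,3)
def atz(s,px,z):
    d=rays(s,px)@s['c2w'][:3,:3].T; o=s['c2w'][:3,3]
    return o+d*((z-o[2])/d[:,2:3])
def proj(s,X):
    M=np.linalg.inv(s['c2w']);X=np.atleast_2d(X)@M[:3,:3].T+M[:3,3]
    return cv2.projectPoints(X,np.zeros(3),np.zeros(3),s['K'],s['D'])[0].reshape(-1,2)
def rect(P,mask):
    """min area rect of world xy"""
    q=P[mask][:,:2].astype(np.float32)*1000
    (c,wh,a)=cv2.minAreaRect(q); return np.array(c)/1000,wh,a
E
python3 - <<'E'
from h import *
s=snap('top');P=cloud(s)
for n,(u,v) in dict(b1=(393,198),b2=(358,228),b3=(395,236),white=(354,261),crankhub=(357,183),spindle=(305,211),bolta=(255,180),boltb=(242,201),boltc=(269,200),traymid=(262,233),roof=(280,180)).items(): print(n,P[v,u].round(3))
im=cv2.resize(s['frame'][90:290,220:480],None,fx=3,fy=3,interpolation=cv2.INTER_CUBIC)
cv2.imwrite('pics/topz.png',im)
hsv=cv2.cvtColor(s['frame'],cv2.COLOR_BGR2HSV)
for box in [(380,183,408,212),(345,215,372,242),(380,222,410,250)]:
    m=np.zeros((400,640),bool);m[box[1]:box[3],box[0]:box[2]]=1
    m&=(P[...,2]>.030)&(P[...,2]<.06)
    print(rect(P,m),m.sum(),P[m].mean(0))
E
```

```text
b1 [ 0.569 -0.284  0.043]
b2 [ 0.461 -0.157  0.044]
b3 [ 0.432 -0.287  0.049]
white [ 0.345 -0.141  0.047]
crankhub [ 0.629 -0.158  0.011]
spindle [0.512 0.029 0.133]
bolta [0.619 0.199 0.132]
boltb [0.547 0.242 0.131]
boltc [0.55  0.151 0.13 ]
traymid [0.446 0.187 0.022]
roof [0.626 0.118 0.092]
(array([ 0.57070276, -0.28525232]), (59.405677795410156, 36.250465393066406), 25.678970336914062) 167 [ 0.57060209 -0.2830954   0.04372478]
(array([ 0.46137479, -0.1566586 ]), (35.76578903198242, 60.383365631103516), 80.9892807006836) 172 [ 0.46095142 -0.15597199  0.0439868 ]
(array([ 0.43728427, -0.28693488]), (33.06008529663086, 59.394832611083984), 62.04340362548828) 162 [ 0.43673821 -0.28573205  0.04354533]
```

View pics/topz.png

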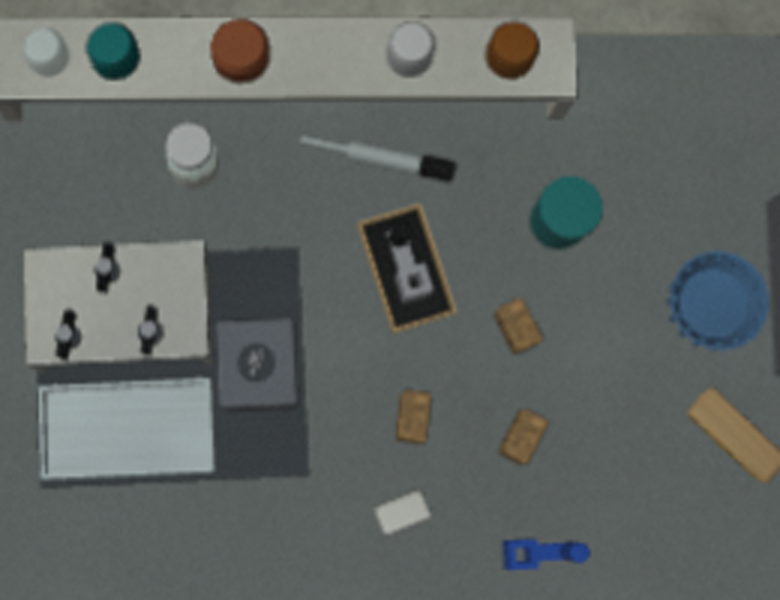

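Run:
```python
from h import *
s=snap('top');P=cloud(s)
def M(b,lo,hi):
    m=np.zeros((400,640),bool);m[b[1]:b[3],b[0]:b[2]]=1
    return m&(P[...,2]>lo)&(P[...,2]<hi)
m=M((225,212,297,255),.010,.028);print('floor',rect(P,m),m.sum(),P[m].mean(0))
m=M((225,212,297,255),.030,.045);print('walls',rect(P,m),m.sum())
m=M((222,165,295,216),.082,.1);print('roof',rect(P,m),m.sum(),P[m].mean(0))
m=M((290,190,322,232),.082,.096);print('gb',rect(P,m),m.sum(),P[m].mean(0))
m=M((290,190,322,232),.12,.15);print('shaft',m.sum(),P[m].mean(0))
m=M((290,190,322,232),.097,.15);print('boss',rect(P,m),m.sum())
for b in [(248,168,264,190),(234,188,250,212),(262,188,277,212)]:
    m=M(b,.108,.14);print('bolt',rect(P,m),m.sum(),P[m].mean(0))
m=M((335,155,375,203),.035,.09);
print('crank',P[m].round(3)[:60])
```

```text
floor (array([0.45446683, 0.19344427]), (145.2266082763672, 257.8481140136719), 2.537362813949585) 1881 [0.45121761 0.18448006 0.01689926]
walls (array([0.45556827, 0.18043069]), (132.76483154296875, 219.8863525390625), 0.7729265689849854) 274
roof (array([0.58121881, 0.18376303]), (159.10769653320312, 230.4537811279297), 0.7282488942146301) 1779 [0.5899971  0.18723562 0.09573327]
gb (array([0.51971851, 0.0292747 ]), (100.20831298828125, 89.80815124511719), 2.9767470359802246) 592 [0.51820125 0.02851091 0.09043479]
shaft 17 [0.51903134 0.02902151 0.13330076]
boss (array([0.51992401, 0.03034251]), (82.82754516601562, 83.0046157836914), 89.60799407958984) 117
bolt (array([0.62704846, 0.20202213]), (15.452330589294434, 56.5345458984375), 85.86309051513672) 74 [0.62635732 0.20142882 0.12561887]
bolt (array([0.54919543, 0.24559587]), (18.918996810913086, 54.87483596801758), 82.58396911621094) 76 [0.54868843 0.24540581 0.12465945]
bolt (array([0.55389319, 0.15059587]), (14.015852928161621, 55.168121337890625), 82.26058959960938) 72 [0.55379099 0.15047609 0.12577136]
crank [[ 0.691 -0.138  
[... 723 characters left out ...]
78]
 [ 0.673 -0.142  0.086]
 [ 0.673 -0.145  0.086]
 [ 0.673 -0.149  0.085]
 [ 0.678 -0.13   0.048]
 [ 0.675 -0.133  0.059]
 [ 0.672 -0.135  0.076]
 [ 0.67  -0.138  0.083]
 [ 0.67  -0.142  0.082]
 [ 0.67  -0.145  0.082]
 [ 0.671 -0.149  0.078]
 [ 0.676 -0.131  0.036]
 [ 0.673 -0.133  0.053]
 [ 0.67  -0.136  0.064]
 [ 0.67  -0.14   0.067]
 [ 0.669 -0.143  0.069]
 [ 0.67  -0.147  0.067]
 [ 0.67  -0.137  0.05 ]
 [ 0.67  -0.141  0.049]
 [ 0.669 -0.144  0.054]
 [ 0.672 -0.149  0.041]
 [ 0.641 -0.158  0.049]
 [ 0.64  -0.162  0.053]
 [ 0.64  -0.165  0.052]
 [ 0.641 -0.169  0.048]
 [ 0.637 -0.148  0.048]
 [ 0.637 -0.151  0.05 ]
 [ 0.637 -0.155  0.051]
 [ 0.637 -0.159  0.048]
 [ 0.637 -0.162  0.047]]
```

```bash
cat >> h.py <<'E'
def plan(x,y,z,yaw,order='turn'):
    """target grasp point; prints turn and shift in tool axes after the turn (or before)"""
    T=tcp(); o=status.get_obs()
    y0=o['eef_rot'][2]; g=T[:3,3]+T[:3,2]*env.grasp_offset
    dy=(yaw-y0+180)%360-180
    turn=-dy # tool z is down
    d=np.array([x,y,z])-g
    res={}
    for nm,a in (('before turn',y0),('after turn',yaw)):
        R=Ro.from_euler('xyz',[180,0,a],degrees=True).as_matrix(); res[nm]=(R.T@d).round(4)
    n=max(1,int(np.ceil(np.linalg.norm(d)/.0415)))
    print('clock %.2f g %s yaw %.2f q7 %.1f'%(o['clock'],g.round(4),y0,o['joint_positions'][6]),'TURN %.2f in %d rows of %.2f'%(turn,np.ceil(abs(turn)/7.15),turn/max(1,np.ceil(abs(turn)/7.15))))
    for k,v in res.items(): print(k,v,'in',n,'rows of',(v/n).round(4))
E
python3 -c "
from h import *
plan(.437,-.287,.15,62)"
```

```text
clock 0.25 g [ 0.2133 -0.6925  0.2494] yaw -72.88 q7 -1.9 TURN -134.88 in 19 rows of -7.10
before turn [-0.3217 -0.3332  0.0994] in 12 rows of [-0.0268 -0.0278  0.0083]
after turn [0.4631 0.0071 0.0994] in 12 rows of [0.0386 0.0006 0.0083]
```

Emit:
servo_tool(
  targets=[
    [0,0,0,-7.1,0],
    [0,0,0,-7.1,0],
    [0,0,0,-7.1,0],
    [0,0,0,-7.1,0],
    [0,0,0,-7.1,0],
    [0,0,0,-7.1,0],
    [0,0,0,-7.1,0],
    [0,0,0,-7.1,0],
    [0,0,0,-7.1,0],
    [0,0,0,-7.1,0],
    [0,0,0,-7.1,0],
    [0,0,0,-7.1,0],
  ],
  squeeze=40,
)

```text
clock: 1.25
position: [0.2132, -0.6929, 0.4046]
eef_rot: [-180.0, 0.0, 12.7]
contact_force: [0.2, -0.4, 0.5]
finger_gap: 1.001
```

Emit:
servo_tool(
  targets=[
    [0,0,0,-7.1,0],
    [0,0,0,-7.1,0],
    [0,0,0,-7.1,0],
    [0,0,0,-7.1,0],
    [0,0,0,-7.1,0],
    [0,0,0,-7.1,0],
    [0,0,0,-7.1,0],
  ],
)

```text
clock: 1.83
position: [0.2131, -0.6929, 0.4045]
eef_rot: [-180.0, -0.0, 62.3]
contact_force: [0.0, 0.6, -0.4]
finger_gap: 1.002
```

Emit:
servo_tool(
  targets=[
    [0.0386,0.0006,0.0083,0,0],
    [0.0386,0.0006,0.0083,0,0],
    [0.0386,0.0006,0.0083,0,0],
    [0.0386,0.0006,0.0083,0,0],
    [0.0386,0.0006,0.0083,0,0],
    [0.0386,0.0006,0.0083,0,0],
    [0.0386,0.0006,0.0083,0,0],
    [0.0386,0.0006,0.0083,0,0],
    [0.0386,0.0006,0.0083,0,0],
    [0.0386,0.0006,0.0083,0,0],
    [0.0386,0.0006,0.0083,0,0],
    [0.0386,0.0006,0.0083,0,0],
  ],
)

```text
clock: 2.83
position: [0.4376, -0.2859, 0.3049]
eef_rot: [180.0, 0.0, 62.0]
contact_force: [-0.3, -0.4, -0.7]
finger_gap: 1.0
```

```bash
python3 -c "
from h import *
plan(.437,-.287,.034,62)
s=snap('wrist');P=cloud(s);cv2.imwrite('pics/w1.png',s['frame'])
m=(P[...,2]>.035)&(P[...,2]<.052)&(np.hypot(P[...,0]-.437,P[...,1]+.287)<.05)
print(rect(P,m),m.sum(),P[m].mean(0))
"
```

```text
clock 2.83 g [ 0.4377 -0.2859  0.1502] yaw 61.97 q7 63.3 TURN -0.03 in 1 rows of -0.03
before turn [-1.300e-03 -1.000e-04  1.162e-01] in 3 rows of [-0.0004 -0.      0.0387]
after turn [-1.300e-03 -1.000e-04  1.162e-01] in 3 rows of [-0.0004 -0.      0.0387]
(array([ 0.43341272, -0.28571387]), (36.21646499633789, 58.411285400390625), 61.45000076293945) 2995 [ 0.43173654 -0.28486533  0.04284414]
```

View pics/w1.png

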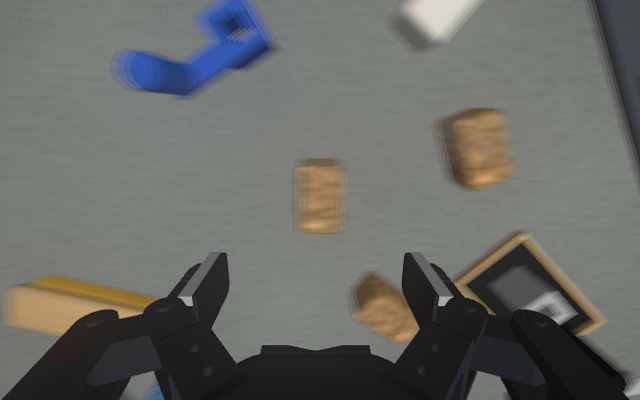

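Emit:
servo_tool(
  targets=[
    [-0.0005,-0.001,0.039,0,0],
    [-0.0005,-0.001,0.039,0,0],
    [-0.0005,-0.001,0.038,0,0],
    [0,0,0,0,0],
    [0,0,0,0,1],
    [0,0,0,0,1],
    [0,0,0,0,1],
    [0,0,0,0,1],
    [0,0,0,0,1],
    [0,0,0,0,1],
    [0,0,0,0,1],
    [0,0,0,0,1],
  ],
  squeeze=40,
)

```text
clock: 3.88
position: [0.4345, -0.2877, 0.1915]
eef_rot: [179.7, 0.0, 62.0]
contact_force: [-1.2, 1.2, 6.0]
finger_gap: 0.414
```

Emit:
servo_tool(
  targets=[
    [0,0,0,0,1],
    [0,0,-0.03,0,1],
    [0,0,-0.04,0,1],
    [0,0,-0.04,0,1],
    [0,0,-0.04,0,1],
    [0,0,-0.02,0,1],
  ],
)

```text
clock: 4.38
position: [0.4344, -0.2872, 0.3648]
eef_rot: [179.5, 0.1, 62.0]
contact_force: [1.4, -0.6, -1.4]
finger_gap: 0.415
```

```bash
python3 -c "
from h import *
plan(.446,.245,.20,91)
s=snap('top');P=cloud(s)
for b in [(378,180,410,214),(340,212,375,245)]:
    m=np.zeros((400,640),bool);m[b[1]:b[3],b[0]:b[2]]=1
    m&=(P[...,2]>.030)&(P[...,2]<.06)
    print(rect(P,m),m.sum())
"
```

```text
clock 4.38 g [ 0.4354 -0.2879  0.2101] yaw 62.00 q7 67.5 TURN -29.00 in 5 rows of -5.80
before turn [ 0.4755 -0.2408  0.0101] in 13 rows of [ 0.0366 -0.0185  0.0008]
after turn [0.5326 0.0199 0.0101] in 13 rows of [0.041  0.0015 0.0008]
(array([ 0.57097479, -0.28525473]), (59.69451904296875, 37.389583587646484), 26.84315299987793) 169
(array([ 0.46153903, -0.1566138 ]), (36.659278869628906, 60.312347412109375), 82.47254180908203) 168
```

Emit:
servo_tool(
  targets=[
    [0.0,0,0,-5.8,1],
    [0,0,0,-5.8,1],
    [0,0,0,-5.8,1],
    [0,0,0,-5.8,1],
    [0,0,0,-5.8,1],
  ],
)

```text
clock: 4.85
position: [0.433, -0.2871, 0.3601]
eef_rot: [180.0, 0.1, 91.3]
contact_force: [0.2, 0.6, -2.5]
finger_gap: 0.414
```

Emit:
servo_tool(
  targets=[
    [0.035,0.0015,0,0,1],
    [0.041,0.0015,0,0,1],
    [0.041,0.0015,0,0,1],
    [0.041,0.0015,0,0,1],
    [0.041,0.0015,0,0,1],
    [0.041,0.0015,0,0,1],
    [0.041,0.0015,0,0,1],
    [0.041,0.0015,0,0,1],
    [0.041,0.0015,0,0,1],
    [0.041,0.0015,0,0,1],
    [0.041,0.0015,0,0,1],
    [0.025,0.0015,0,0,1],
  ],
)

```text
clock: 5.85
position: [0.4426, 0.1875, 0.3607]
eef_rot: [179.8, -0.2, 91.3]
contact_force: [1.2, 0.1, -0.3]
finger_gap: 0.412
```

Emit:
servo_tool(
  targets=[
    [0,0,0,0,1],
    [0,0,0,0,1],
    [0,0,0,0,1],
  ],
)

```text
clock: 6.1
position: [0.4429, 0.1822, 0.3593]
eef_rot: [180.0, 0.1, 91.0]
contact_force: [0.0, -0.4, -2.0]
finger_gap: 0.415
```

```bash
python3 -c "
from h import *
plan(.446,.245,.20,91)
s=snap('wrist');P=cloud(s);cv2.imwrite('pics/w2.png',s['frame']);np.save('w2.npy',P)
"
```

```text
clock 6.10 g [0.4429 0.1819 0.2046] yaw 90.99 q7 34.2 TURN -0.01 in 1 rows of -0.01
before turn [0.0631 0.0042 0.0046] in 2 rows of [0.0316 0.0021 0.0023]
after turn [0.0631 0.0042 0.0046] in 2 rows of [0.0316 0.0021 0.0023]
```

View pics/w2.png

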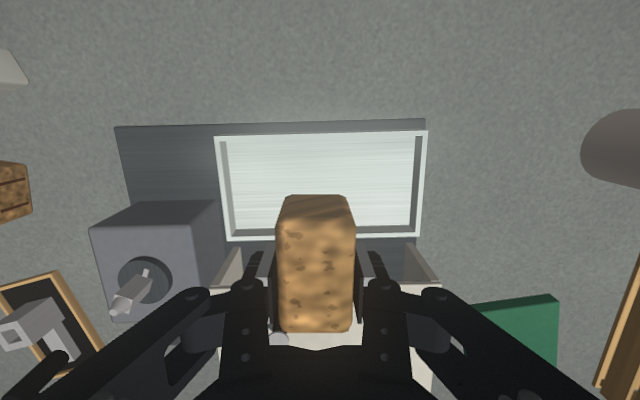

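```bash
python3 -c "
from h import *
s=snap('wrist')
A=atz(s,[(215,136),(428,130),(420,236),(227,241)],.038);print(A.round(4),A.mean(0))
d=A[1]-A[0];print(np.degrees(np.arctan2(d[1],d[0])),np.linalg.norm(d)); d=A[2]-A[3];print(np.degrees(np.arctan2(d[1],d[0])),np.linalg.norm(d)); d=A[3]-A[0];print(np.linalg.norm(d))
B=atz(s,[(97,226),(213,200)],.090);print(B)
"
```

```text
[[0.3938 0.0843 0.038 ]
 [0.3854 0.2869 0.038 ]
 [0.4947 0.2923 0.038 ]
 [0.5034 0.0876 0.038 ]] [0.44432431 0.1877639  0.038     ]
92.36718579371475 0.20277197931737156
92.45087656958907 0.20480377255012336
0.10969398331237404
[[ 0.46619624 -0.00504837  0.09      ]
 [ 0.4415589   0.09522456  0.09      ]]
```

Emit:
servo_tool(
  targets=[
    [0,0,0,-1.4,1],
    [0.032,0.0007,0,0,1],
    [0.032,0.0007,0,0,1],
    [0,0,0.04,0,1],
    [0,0,0.04,0,1],
    [0,0,0.035,0,1],
    [0,0,0,0,1],
    [0,0,0,0,1],
  ],
)

```text
clock: 6.87
position: [0.4417, 0.246, 0.2431]
eef_rot: [-179.8, 0.1, 92.4]
contact_force: [-0.7, -0.3, -0.4]
finger_gap: 0.414
```

```bash
python3 -c "
from h import *
plan(.4416,.246,.057,92.4)
s=snap('wrist');cv2.imwrite('pics/w3.png',s['frame'])
"
```

```text
clock 6.87 g [0.4412 0.2456 0.0884] yaw 92.41 q7 17.0 TURN 0.01 in 1 rows of 0.01
before turn [0.0004 0.0004 0.0314] in 1 rows of [0.0004 0.0004 0.0314]
after turn [0.0004 0.0004 0.0314] in 1 rows of [0.0004 0.0004 0.0314]
```

View pics/w3.png

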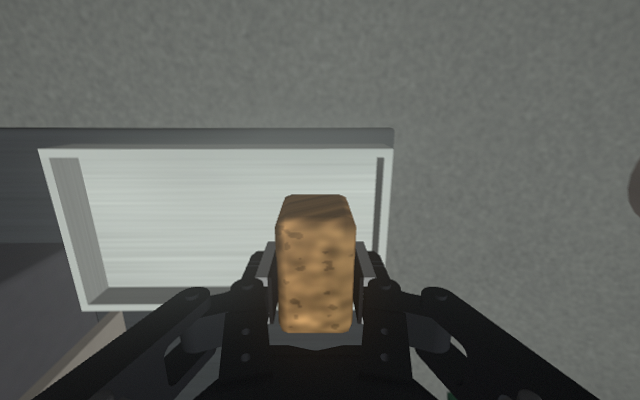

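Emit:
servo_tool(
  targets=[
    [0,0,0.02,0,1],
    [0,0,0.011,0,1],
    [0,0,0,0,1],
    [0,0,0,0,0.5],
    [0,0,0,0,0.45],
    [0,0,0,0,0.45],
    [0,0,0,0,0.45],
    [0,0,-0.03,0,0.45],
    [0,0,-0.04,0,0.45],
    [0,0,-0.04,0,0.4],
    [0,0,-0.04,0,0],
  ],
)

```text
clock: 7.83
position: [0.4415, 0.247, 0.3648]
eef_rot: [-179.9, 0.0, 92.5]
contact_force: [1.4, -0.2, -0.0]
finger_gap: 0.723
```

```bash
python3 -c "
from h import *
s=snap('wrist');cv2.imwrite('pics/w4.png',s['frame'])
plan(.4615,-.1566,.12,82)
s=snap('top');P=cloud(s);cv2.imwrite('pics/t1.png',s['frame'])
for b in [(378,180,410,214),(340,212,375,245)]:
    m=np.zeros((400,640),bool);m[b[1]:b[3],b[0]:b[2]]=1
    m&=(P[...,2]>.030)&(P[...,2]<.06)
    print(rect(P,m),m.sum())
"
```

```text
clock 7.88 g [0.4447 0.2504 0.217 ] yaw 92.47 q7 29.2 TURN 10.47 in 2 rows of 5.24
before turn [-0.4073 -0.0008  0.097 ] in 11 rows of [-0.037  -0.0001  0.0088]
after turn [-0.4007  0.0733  0.097 ] in 11 rows of [-0.0364  0.0067  0.0088]
(array([ 0.57135596, -0.28474905]), (58.35472869873047, 37.434104919433594), 25.717893600463867) 166
(array([ 0.46150946, -0.15644855]), (35.87789535522461, 60.26175308227539), 82.5622787475586) 170
```

View pics/w4.png

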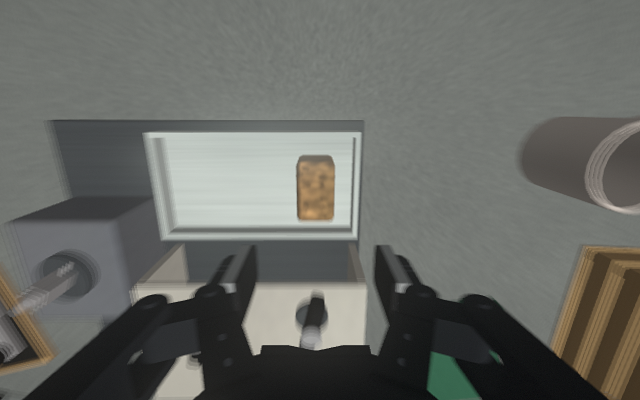

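Emit:
servo_tool(
  targets=[
    [0,0,0,5,0],
    [0,0,0,5.1,0],
    [-0.0396,0.0074,0,0,0],
    [-0.0396,0.0074,0,0,0],
    [-0.0396,0.0074,0,0,0],
    [-0.0396,0.0074,0,0,0],
    [-0.0396,0.0074,0,0,0],
    [-0.0396,0.0074,0,0,0],
    [-0.0396,0.0074,0,0,0],
    [-0.0396,0.0074,0,0,0],
    [-0.0396,0.0074,0,0,0],
    [-0.0396,0.0074,0,0,0],
  ],
)

```text
clock: 8.93
position: [0.4618, -0.1572, 0.3631]
eef_rot: [-180.0, 0.0, 82.3]
contact_force: [1.0, 0.8, 0.9]
finger_gap: 0.999
```

Emit:
servo_tool(
  targets=[
    [0,0,0.02,0,0],
    [0,0,0.03,0,0],
    [0,0,0.0,0,0],
  ],
)

```text
clock: 9.18
position: [0.4602, -0.1566, 0.3096]
eef_rot: [-179.5, -0.0, 82.2]
contact_force: [-1.1, -0.0, -0.5]
finger_gap: 1.0
```

```bash
python3 -c "
from h import *
s=snap('wrist');cv2.imwrite('pics/w5.png',s['frame']);P=cloud(s)
plan(.4615,-.1566,.035,82.3)
m=(P[...,2]>.035)&(P[...,2]<.052)&(np.hypot(P[...,0]-.4615,P[...,1]+.1566)<.05)
print(rect(P,m),m.sum(),P[m].mean(0))
"
```

```text
clock 9.23 g [ 0.46   -0.1552  0.1566] yaw 82.31 q7 63.6 TURN 0.01 in 1 rows of 0.01
before turn [-0.0012  0.0016  0.1216] in 3 rows of [-0.0004  0.0005  0.0405]
after turn [-0.0012  0.0016  0.1216] in 3 rows of [-0.0004  0.0005  0.0405]
(array([ 0.45726224, -0.15437524]), (36.04969024658203, 58.33233642578125), 81.96004486083984) 2851 [ 0.45557002 -0.15415698  0.04286687]
```

View pics/w5.png

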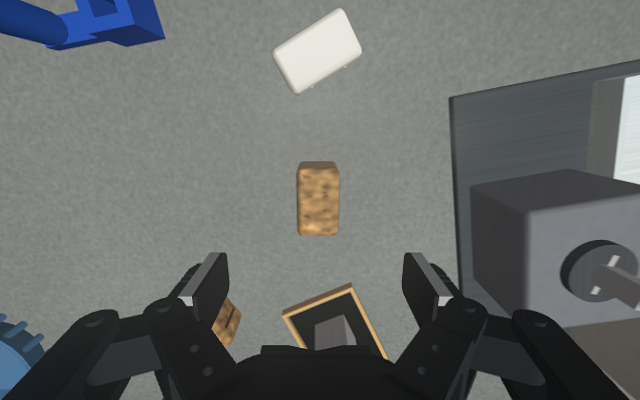

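Emit:
servo_tool(
  targets=[
    [0,-0.001,0.041,0,0],
    [0,-0.001,0.041,0,0],
    [0,0,0.039,0,0],
    [0,0,0,0,0],
    [0,0,0,0,1],
    [0,0,0,0,1],
    [0,0,0,0,1],
    [0,0,0,0,1],
    [0,0,0,0,1],
    [0,0,0,0,1],
    [0,0,0,0,1],
    [0,0,0,0,1],
  ],
)

```text
clock: 10.23
position: [0.4614, -0.155, 0.1946]
eef_rot: [179.7, 0.0, 82.3]
contact_force: [-1.1, 0.7, 9.1]
finger_gap: 0.414
```

```bash
python3 -c "
from h import *
plan(.444,.188,.2,92.4)
"
```

```text
clock 10.23 g [ 0.4621 -0.1552  0.0399] yaw 82.30 q7 49.2 TURN -10.10 in 2 rows of -5.05
before turn [ 0.3377 -0.0639 -0.1601] in 10 rows of [ 0.0338 -0.0064 -0.016 ]
after turn [ 0.3437 -0.0037 -0.1601] in 10 rows of [ 0.0344 -0.0004 -0.016 ]
```

Emit:
servo_tool(
  targets=[
    [0,0,-0.03,0,1],
    [0,0,-0.04,0,1],
    [0,0,-0.04,0,1],
    [0,0,-0.04,0,1],
    [0,0,-0.014,-5,1],
    [0,0,0,-5.1,1],
    [0.03,-0.0004,0,0,1],
    [0.04,-0.0004,0,0,1],
    [0.04,-0.0004,0,0,1],
    [0.04,-0.0004,0,0,1],
    [0.04,-0.0004,0,0,1],
    [0.04,-0.0004,0,0,1],
  ],
)

```text
clock: 11.23
position: [0.4474, 0.0761, 0.3575]
eef_rot: [179.9, 0.1, 92.4]
contact_force: [0.2, 0.1, -1.4]
finger_gap: 0.416
```

Emit:
servo_tool(
  targets=[
    [0.04,-0.0004,0,0,1],
    [0.04,-0.0004,0,0,1],
    [0.034,-0.0004,0,0,1],
    [0,0,0.03,0,1],
    [0,0,0.04,0,1],
    [0,0,0.04,0,1],
    [0,0,0,0,1],
    [0,0,0,0,1],
    [0,0,0,0,1],
  ],
)

```text
clock: 11.98
position: [0.4427, 0.189, 0.2481]
eef_rot: [179.9, -0.1, 92.4]
contact_force: [0.9, 0.6, -0.3]
finger_gap: 0.414
```

```bash
python3 -c "
from h import *
plan(.444,.188,.059,92.4)
s=snap('wrist');cv2.imwrite('pics/w6.png',s['frame'])
"
```

```text
clock 11.98 g [0.4431 0.1892 0.0934] yaw 92.42 q7 20.7 TURN 0.02 in 1 rows of 0.02
before turn [-0.0012  0.0009  0.0344] in 1 rows of [-0.0012  0.0009  0.0344]
after turn [-0.0012  0.0009  0.0344] in 1 rows of [-0.0012  0.0009  0.0344]
```

View pics/w6.png

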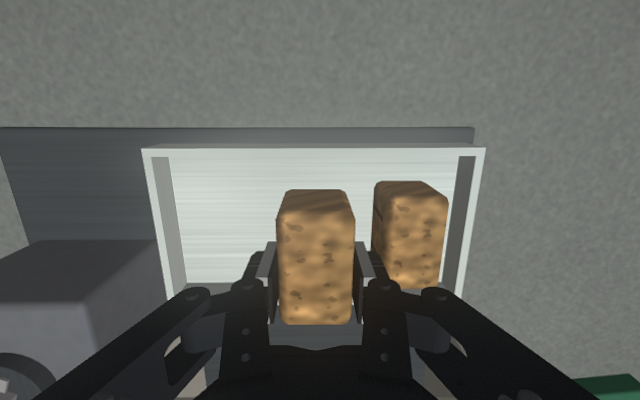

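Fingers have clearance to the first bar. Lower and release.

Emit:
servo_tool(
  targets=[
    [-0.001,0,0.02,0,1],
    [0,0,0.014,0,1],
    [0,0,0,0,1],
    [0,0,0,0,0.5],
    [0,0,0,0,0.47],
    [0,0,0,0,0.47],
    [0,0,0,0,0.47],
    [0,0,-0.03,0,0.47],
    [0,0,-0.04,0,0.47],
    [0,0,-0.04,0,0.4],
    [0,0,-0.03,0,0],
  ],
)

```text
clock: 12.95
position: [0.4422, 0.188, 0.355]
eef_rot: [179.9, -0.1, 92.5]
contact_force: [0.6, -0.2, 0.4]
finger_gap: 0.723
```

```bash
python3 -c "
from h import *
s=snap('wrist');cv2.imwrite('pics/w7.png',s['frame'])
plan(.571,-.285,.15,116.3)
plan(.571,-.285,.15,-63.7)
s=snap('top');P=cloud(s);cv2.imwrite('pics/t1.png',s['frame'])
for b in [(378,180,410,214)]:
    m=np.zeros((400,640),bool);m[b[1]:b[3],b[0]:b[2]]=1
    m&=(P[...,2]>.030)&(P[...,2]<.06)
    print(rect(P,m),m.sum())
"
```

```text
clock 13.00 g [0.4451 0.1901 0.2046] yaw 92.45 q7 33.3 TURN -23.85 in 4 rows of -5.96
before turn [-0.4801  0.1055  0.0546] in 12 rows of [-0.04    0.0088  0.0046]
after turn [-0.4817 -0.0976  0.0546] in 12 rows of [-0.0401 -0.0081  0.0046]
clock 13.00 g [0.4451 0.1901 0.2046] yaw 92.45 q7 33.3 TURN 156.15 in 22 rows of 7.10
before turn [-0.4801  0.1055  0.0546] in 12 rows of [-0.04    0.0088  0.0046]
after turn [0.4817 0.0976 0.0546] in 12 rows of [0.0401 0.0081 0.0046]
(array([ 0.5709162 , -0.28578647]), (59.35121154785156, 37.124107360839844), 26.174880981445312) 165
```

View pics/w7.png

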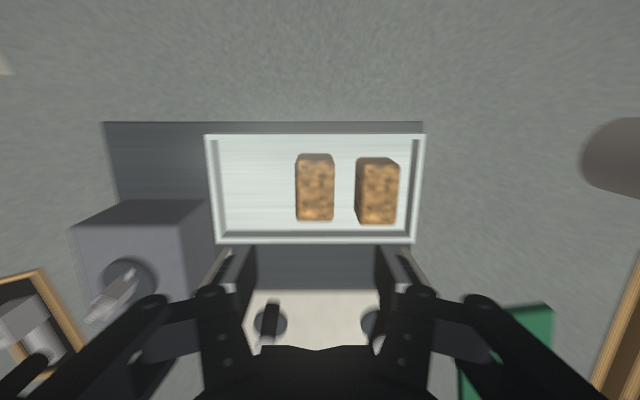

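Emit:
servo_tool(
  targets=[
    [0,0,0,-7,0],
    [0,0,0,-7,0],
    [0,0,0,-7,0],
    [0,0,0,-2.8,0],
    [-0.04,-0.0079,0,0,0],
    [-0.04,-0.0079,0,0,0],
    [-0.04,-0.0079,0,0,0],
    [-0.04,-0.0079,0,0,0],
    [-0.04,-0.0079,0,0,0],
    [-0.04,-0.0079,0,0,0],
    [-0.04,-0.0079,0,0,0],
    [-0.04,-0.0079,0,0,0],
  ],
)

```text
clock: 14.05
position: [0.5267, -0.1296, 0.3517]
eef_rot: [-179.9, -0.0, 116.2]
contact_force: [0.7, 0.4, 0.2]
finger_gap: 1.001
```

Emit:
servo_tool(
  targets=[
    [-0.04,-0.0079,0,0,0],
    [-0.04,-0.0079,0,0,0],
    [-0.04,-0.0079,0,0,0],
    [-0.04,-0.0079,0,0,0],
    [0,0,0.03,0,0],
    [0,0,0.03,0,0],
    [0,0,0.0,0,0],
    [0,0,0.0,0,0],
  ],
)

```text
clock: 14.72
position: [0.5683, -0.2846, 0.2903]
eef_rot: [-179.8, -0.2, 116.3]
contact_force: [0.1, -0.4, 1.2]
finger_gap: 1.001
```

```bash
python3 -c "
from h import *
s=snap('wrist');cv2.imwrite('pics/w8.png',s['frame']);P=cloud(s)
plan(.5705,-.2855,.037,116.2)
m=(P[...,2]>.035)&(P[...,2]<.052)&(np.hypot(P[...,0]-.571,P[...,1]+.285)<.05)
print(rect(P,m),m.sum(),P[m].mean(0))
"
```

```text
clock 14.77 g [ 0.5692 -0.2839  0.1375] yaw 116.31 q7 101.6 TURN 0.11 in 1 rows of 0.11
before turn [-0.002   0.0004  0.1005] in 3 rows of [-0.0007  0.0001  0.0335]
after turn [-0.002   0.0004  0.1005] in 3 rows of [-0.0007  0.0001  0.0335]
(array([ 0.56714355, -0.28320724]), (59.08475875854492, 36.01668930053711), 25.811079025268555) 3308 [ 0.56519206 -0.28412377  0.04289583]
```

View pics/w8.png

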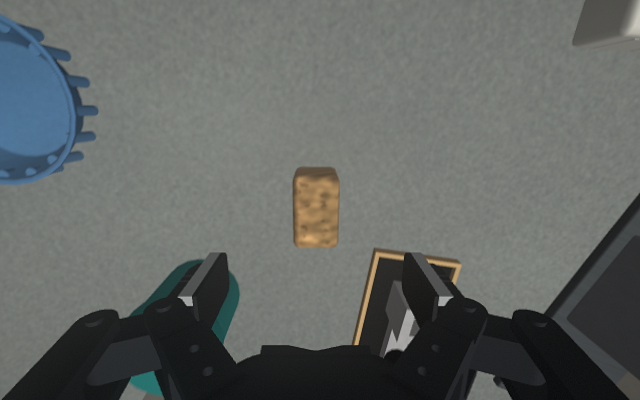

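Emit:
servo_tool(
  targets=[
    [-0.001,-0.001,0.035,0,0],
    [0,-0.001,0.04,0,0],
    [0,0,0.026,0,0],
    [0,0,0,0,0],
    [0,0,0,0,1],
    [0,0,0,0,1],
    [0,0,0,0,1],
    [0,0,0,0,1],
    [0,0,0,0,1],
    [0,0,0,0,1],
    [0,0,0,0,1],
    [0,0,0,0,1],
  ],
)

```text
clock: 15.77
position: [0.5692, -0.2864, 0.1936]
eef_rot: [179.8, 0.1, 116.2]
contact_force: [-1.2, 0.4, 7.2]
finger_gap: 0.41
```

Emit:
servo_tool(
  targets=[
    [0,0,-0.03,0,1],
    [0,0,-0.04,0,1],
    [0,0,-0.04,0,1],
    [0,0,-0.04,0,1],
    [0,0,-0.02,7,1],
    [0,0,0,7,1],
    [0,0,0,7,1],
    [0,0,0,2.9,1],
    [0,0,0,0,1],
  ],
)

```text
clock: 16.52
position: [0.5678, -0.2864, 0.3624]
eef_rot: [180.0, 0.1, 92.3]
contact_force: [-0.6, -0.5, -1.4]
finger_gap: 0.412
```

```bash
python3 -c "
from h import *
plan(.4464,.130,.2,92.4)
"
```

```text
clock 16.52 g [ 0.568  -0.2866  0.2077] yaw 92.29 q7 85.8 TURN -0.11 in 1 rows of -0.11
before turn [ 0.4212 -0.1048  0.0077] in 11 rows of [ 0.0383 -0.0095  0.0007]
after turn [ 0.4214 -0.104   0.0077] in 11 rows of [ 0.0383 -0.0095  0.0007]
```

Emit:
servo_tool(
  targets=[
    [0.03,-0.0075,0,0,1],
    [0.04,-0.01,0,0,1],
    [0.04,-0.01,0,0,1],
    [0.04,-0.01,0,0,1],
    [0.04,-0.01,0,0,1],
    [0.04,-0.01,0,0,1],
    [0.04,-0.01,0,0,1],
    [0.04,-0.01,0,0,1],
    [0.04,-0.01,0,0,1],
    [0.04,-0.01,0,0,1],
    [0.0314,-0.0065,0,0,1],
    [0,0,0,0,1],
  ],
)

```text
clock: 17.52
position: [0.4449, 0.1378, 0.3628]
eef_rot: [179.8, -0.4, 93.1]
contact_force: [0.1, 0.9, -2.2]
finger_gap: 0.414
```

Emit:
servo_tool(
  targets=[
    [0,0,0.03,0,1],
    [0,0,0.04,0,1],
    [0,0,0.04,0,1],
    [0,0,0,0,1],
    [0,0,0,0,1],
    [0,0,0,0,1],
  ],
)

```text
clock: 18.02
position: [0.4476, 0.1308, 0.2525]
eef_rot: [179.9, -0.1, 92.4]
contact_force: [0.5, 0.1, -0.3]
finger_gap: 0.414
```

```bash
python3 -c "
from h import *
plan(.4464,.130,.059,92.4)
s=snap('wrist');cv2.imwrite('pics/w9.png',s['frame'])
"
```

```text
clock 18.02 g [0.4478 0.131  0.0978] yaw 92.39 q7 25.7 TURN -0.01 in 1 rows of -0.01
before turn [-0.0009 -0.0015  0.0388] in 1 rows of [-0.0009 -0.0015  0.0388]
after turn [-0.0009 -0.0015  0.0388] in 1 rows of [-0.0009 -0.0015  0.0388]
```

View pics/w9.png

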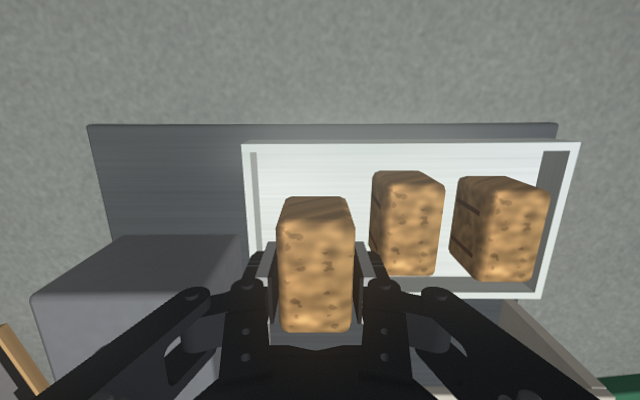

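Emit:
servo_tool(
  targets=[
    [0,-0.001,0.024,0,1],
    [0,0,0.014,0,1],
    [0,0,0,0,1],
    [0,0,0,0,0.5],
    [0,0,0,0,0.47],
    [0,0,0,0,0.47],
    [0,0,0,0,0.47],
    [0,0,-0.03,0,0.47],
    [0,0,-0.04,0,0.47],
    [0,0,-0.04,0,0.4],
    [0,0,-0.04,0,0],
    [0,0,0,0,0],
  ],
)

```text
clock: 19.07
position: [0.4479, 0.1319, 0.3697]
eef_rot: [179.3, -0.2, 92.3]
contact_force: [0.8, 0.8, -0.2]
finger_gap: 0.866
```

```bash
python3 -c "
from h import *
s=snap('wrist');cv2.imwrite('pics/w10.png',s['frame']);P=cloud(s);np.save('w10.npy',P)
s=snap('top');cv2.imwrite('pics/t2.png',cv2.resize(s['frame'][130:290,220:420],None,fx=4,fy=4))
print(tcp()[:3,3])
"
```

```text
[0.44647694 0.13007288 0.36508409]
```

View pics/w10.png

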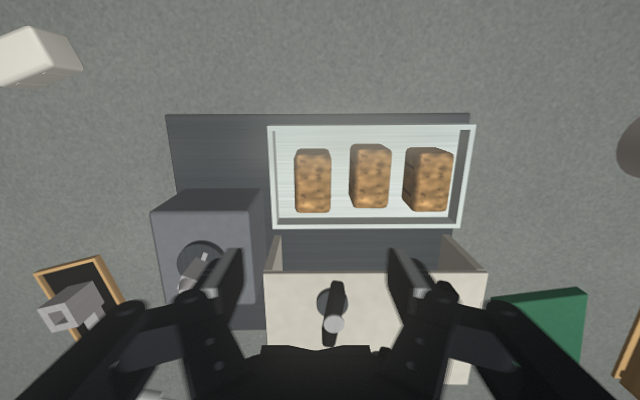

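View pics/t2.png

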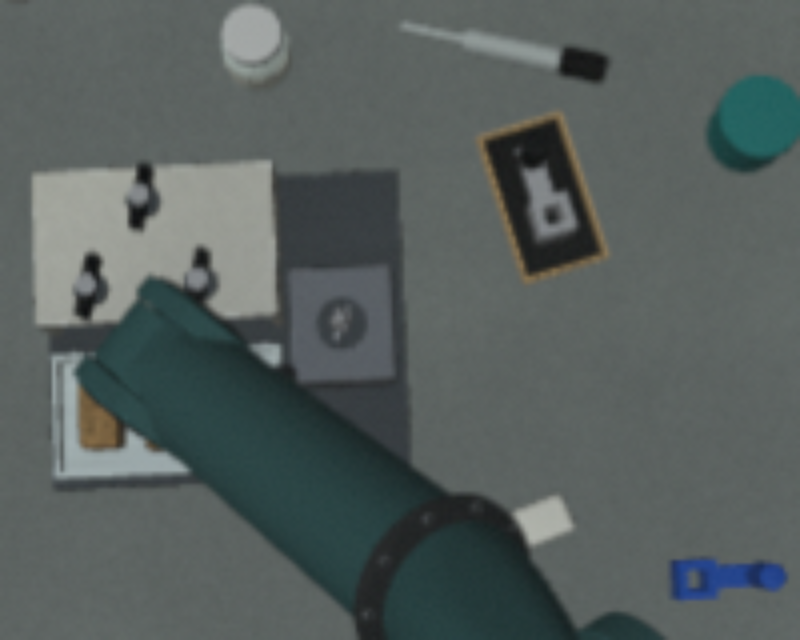

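Emit:
servo_tool(
  targets=[
    [-0.034,0.023,0,0,0],
    [-0.034,0.023,0,0,0],
    [-0.035,0.023,0,0,0],
    [0,0,0,0,0],
    [0,0,0,0,0],
    [0,0,0,0,0],
    [0,0,0,0,0],
  ],
)

```text
clock: 19.75
position: [0.5179, 0.0314, 0.3623]
eef_rot: [-179.9, -0.0, 92.5]
contact_force: [0.1, -0.8, 0.6]
finger_gap: 0.999
```

```bash
python3 -c "
from h import *
s=snap('wrist');cv2.imwrite('pics/w11.png',s['frame']);P=cloud(s)
plan(.52,.03,.2,92.4)
cv2.imwrite('pics/w11z.png',cv2.resize(s['frame'][150:300,220:420],None,fx=4,fy=4))
for lo,hi in ((.132,.145),(.095,.101)):
  m=(P[...,2]>lo)&(P[...,2]<hi)&(np.hypot(P[...,0]-.52,P[...,1]-.03)<.03)
  print(m.sum(),P[m].mean(0),rect(P,m))
print(proj(s,[[.52,.03,.098],[.52,.03,.138]]))
"
```

```text
clock 19.80 g [0.5177 0.0317 0.2079] yaw 92.51 q7 53.2 TURN 0.11 in 1 rows of 0.11
before turn [-0.0018  0.0022  0.0079] in 1 rows of [-0.0018  0.0022  0.0079]
after turn [-0.0018  0.0022  0.0079] in 1 rows of [-0.0018  0.0022  0.0079]
148 [0.51520009 0.03106212 0.13565823] (array([0.51560193, 0.03127402]), (10.221691131591797, 8.663176536560059), 83.59352111816406)
1551 [0.5131571  0.03104558 0.09754561] (array([0.51631506, 0.03128144]), (43.66346740722656, 43.35047149658203), 46.60477828979492)
[[313.49229023 207.89018362]
 [313.27011781 226.12538051]]
```

View pics/w11.png

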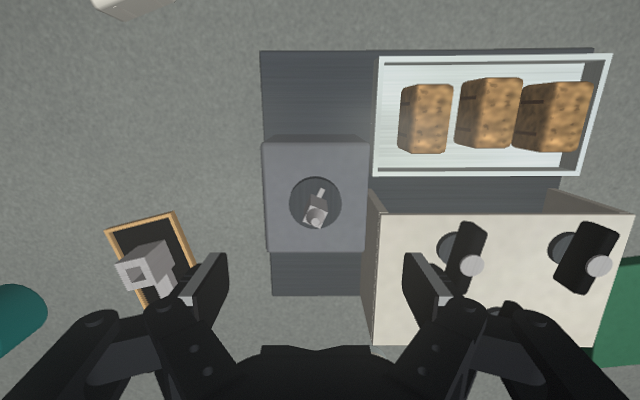

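View pics/w11z.png

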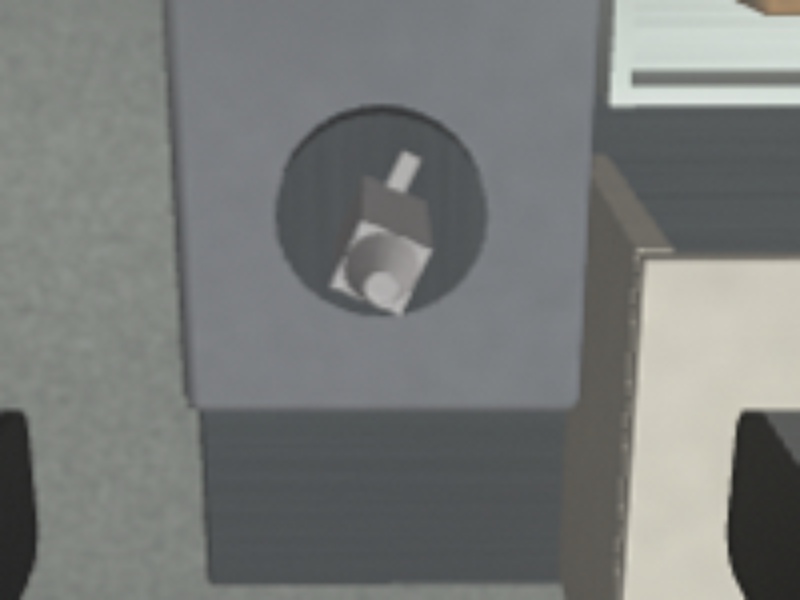

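```bash
python3 -c "
from h import *
s=snap('wrist')
z=np.array([(360,222),(432,245),(402,315),(330,288)])/4+[220,150]
A=atz(s,z,.128);print(A.round(4),A.mean(0))
for i,j in ((0,1),(1,2),(2,3),(3,0)):
    d=A[j]-A[i];print(np.degrees(np.arctan2(d[1],d[0]))%90,np.linalg.norm(d))
t=atz(s,np.array([[381,290]])/4+[220,150],.138);print('tip',t)
b=atz(s,np.array([[381,210]])/4+[220,150],.098);print('boss',b)
P=cloud(s)
m=(P[...,2]>.04)&(P[...,2]<.056)&(np.hypot(P[...,0]-.624,P[...,1]+.159)<.03)
print('hub',m.sum(),P[m].mean(0),rect(P,m))
"
```

```text
[[0.5085 0.0274 0.128 ]
 [0.5124 0.0406 0.128 ]
 [0.5263 0.0358 0.128 ]
 [0.5215 0.0224 0.128 ]] [0.5171597  0.03154877 0.128     ]
73.76750721888803 0.013747422076611778
70.9704527556349 0.014688037822412655
70.40230090586334 0.014261143890172948
68.78552166399021 0.013885867751014178
tip [[0.51756318 0.03155123 0.138     ]]
boss [[0.51559994 0.03153681 0.098     ]]
hub 989 [ 0.61814203 -0.15568139  0.0461214 ] (array([ 0.61945068, -0.15675963]), (34.832298278808594, 35.75373458862305), 17.278167724609375)
```

```bash
python3 -c "
from h import *
plan(.622,-.157,.2,107.2)
"
```

```text
clock 19.85 g [0.5179 0.0317 0.2081] yaw 92.51 q7 53.2 TURN -14.69 in 3 rows of -4.90
before turn [-0.1931  0.0957  0.0081] in 6 rows of [-0.0322  0.016   0.0013]
after turn [-0.2111  0.0437  0.0081] in 6 rows of [-0.0352  0.0073  0.0013]
```

Emit:
servo_tool(
  targets=[
    [0,0,0,-5,0],
    [0,0,0,-5,0],
    [0,0,0,-4.7,0],
    [-0.0352,0.0073,0.0013,0,0],
    [-0.0352,0.0073,0.0013,0,0],
    [-0.0352,0.0073,0.0013,0,0],
    [-0.0352,0.0073,0.0013,0,0],
    [-0.0352,0.0073,0.0013,0,0],
    [-0.0352,0.0073,0.0013,0,0],
    [0,0,0,0,0],
    [0,0,0,0,0],
    [0,0,0,0,0],
  ],
)

```text
clock: 20.85
position: [0.6224, -0.1574, 0.3551]
eef_rot: [-180.0, -0.1, 107.1]
contact_force: [0.1, -0.0, 0.2]
finger_gap: 1.002
```

```bash
python3 -c "
from h import *
s=snap('wrist');cv2.imwrite('pics/w12.png',s['frame']);P=cloud(s)
plan(.622,-.157,.04,107.2)
m=(P[...,2]>.04)&(P[...,2]<.056)&(np.hypot(P[...,0]-.622,P[...,1]+.159)<.03)
print('hub',m.sum(),P[m].mean(0),rect(P,m))
m=(P[...,2]>.07)&(P[...,2]<.09)&(np.hypot(P[...,0]-.68,P[...,1]+.143)<.03)
print('handle',m.sum(),P[m].mean(0),rect(P,m))
"
```

```text
clock 20.90 g [ 0.6222 -0.1564  0.2007] yaw 107.22 q7 85.1 TURN 0.02 in 1 rows of 0.02
before turn [-0.0005 -0.0004  0.1607] in 4 rows of [-0.0001 -0.0001  0.0402]
after turn [-0.0005 -0.0004  0.1607] in 4 rows of [-0.0001 -0.0001  0.0402]
hub 1001 [ 0.61897952 -0.15694587  0.047148  ] (array([ 0.61968787, -0.15660501]), (34.700225830078125, 33.40863037109375), 16.29444122314453)
handle 564 [ 0.67454697 -0.14083169  0.07981965] (array([ 0.67643823, -0.14040417]), (22.636812210083008, 23.007423400878906), 30.891460418701172)
```

View pics/w12.png

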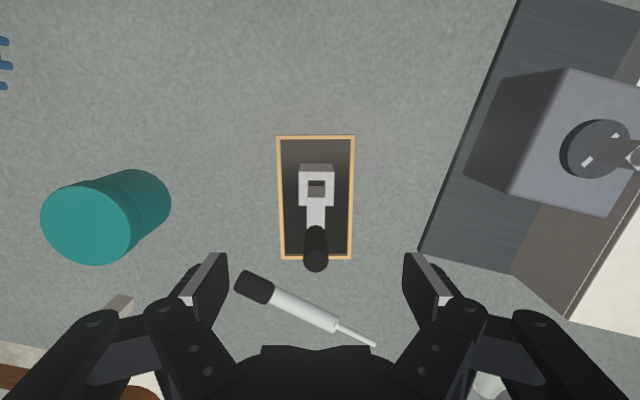

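Emit:
servo_tool(
  targets=[
    [0,0,0,7,0],
    [0,0,0,7,0],
    [0,0,0,7,0],
    [0,0,0,7,0],
    [0,0,0,7,0],
    [0,0,0,7,0],
    [0,0,0,7,0],
    [0,0,0,7,0],
    [0,0,0,7,0],
    [0,0,0,7,0],
    [0,0,0,7,0],
    [0,0,0,7,0],
  ],
)

```text
clock: 21.9
position: [0.6222, -0.156, 0.3557]
eef_rot: [-179.9, -0.0, 22.9]
contact_force: [-0.4, -0.6, -0.1]
finger_gap: 1.001
```

Emit:
servo_tool(
  targets=[
    [0,0,0,6,0],
    [0,0,0,0,0],
    [0,0,0,0,0],
    [0,0,0,0,0],
  ],
)

```text
clock: 22.23
position: [0.6225, -0.1575, 0.3555]
eef_rot: [-180.0, 0.0, 17.3]
contact_force: [0.1, 0.3, 0.1]
finger_gap: 1.0
```

```bash
cat > hub.py <<'E'
from h import *
def hub(save=None):
    s=snap('wrist');P=cloud(s)
    if save: cv2.imwrite(save,s['frame'])
    m=(P[...,2]>.04)&(P[...,2]<.056)&(np.hypot(P[...,0]-.621,P[...,1]+.158)<.03)
    c,wh,a=rect(P,m); print('hub',m.sum(),c.round(4),wh,a,'yaw',status.get_obs()['eef_rot'][2],'meanz',P[m][:,2].mean())
    b=(abs(P[...,2])<.01)
    print('bench z',np.median(P[b][:,2]))
E
python3 -c "
from hub import *
hub('pics/w13.png'); print(tcp()[:3,3])
"
```

```text
hub 1016 [ 0.6202 -0.1568] (33.64794158935547, 34.74842834472656) 16.39613151550293 yaw 17.21551147997474 meanz 0.047075477905448436
bench z -0.0003794192376204708
[ 0.62260486 -0.15794674  0.35538881]
```

View pics/w13.png

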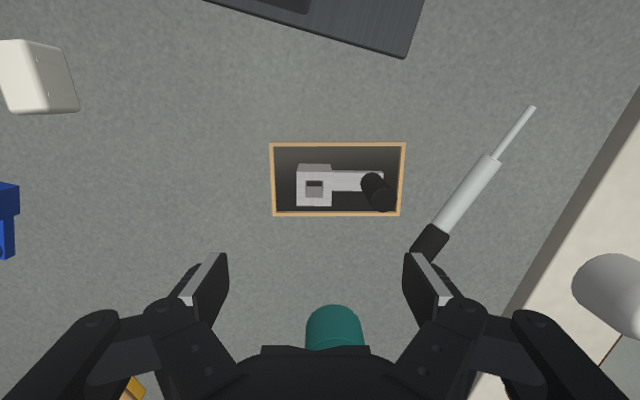

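Emit:
servo_tool(
  targets=[
    [0,0,0,-7,0],
    [0,0,0,-7,0],
    [0,0,0,-7,0],
    [0,0,0,-7,0],
    [0,0,0,-7,0],
    [0,0,0,-7,0],
    [0,0,0,-7,0],
    [0,0,0,-7,0],
    [0,0,0,-7,0],
    [0,0,0,-7,0],
    [0,0,0,-7,0],
    [0,0,0,-7,0],
  ],
)

```text
clock: 23.28
position: [0.6226, -0.1591, 0.3553]
eef_rot: [180.0, -0.0, 101.4]
contact_force: [-0.2, 0.3, -0.7]
finger_gap: 0.999
```

Emit:
servo_tool(
  targets=[
    [0,0,0,-5.1,0],
    [0,0,0.03,0,0],
    [0,0,0.03,0,0],
    [0,0,0,0,0],
    [0,0,0,0,0],
    [0,0,0,0,0],
  ],
)

```text
clock: 23.78
position: [0.6233, -0.1587, 0.2964]
eef_rot: [179.9, 0.0, 106.2]
contact_force: [0.1, 0.1, 0.2]
finger_gap: 1.0
```

```bash
python3 -c "
from hub import *
hub('pics/w14.png'); plan(.620,-.1567,.038,106.3)
"
```

```text
hub 1550 [ 0.6196 -0.1571] (34.6793327331543, 33.91255569458008) 16.366836547851562 yaw 106.1561317498063 meanz 0.04715038667144616
bench z -0.000348266394683161
clock 23.83 g [ 0.6241 -0.1586  0.1423] yaw 106.16 q7 80.9 TURN -0.14 in 1 rows of -0.14
before turn [ 0.0029 -0.0034  0.1043] in 3 rows of [ 0.001  -0.0011  0.0348]
after turn [ 0.003  -0.0034  0.1043] in 3 rows of [ 0.001  -0.0011  0.0348]
```

View pics/w14.png

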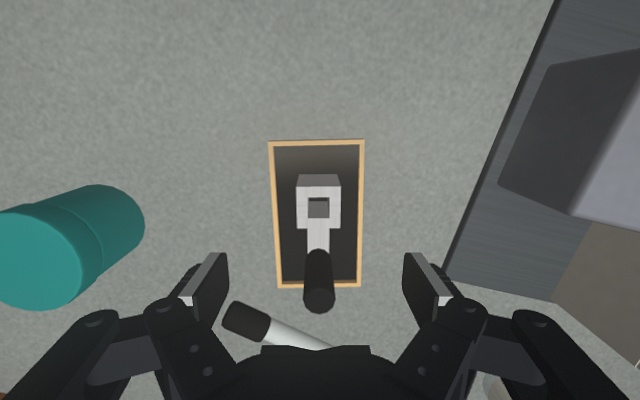

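Emit:
servo_tool(
  targets=[
    [0.001,-0.001,0.035,0,0],
    [0.001,-0.001,0.035,0,0],
    [0.001,-0.0014,0.03,0,0],
    [0,0,0.003,0,0],
    [0,0,0,0,0],
    [0,0,0,0,0],
  ],
)

```text
clock: 24.33
position: [0.62, -0.1567, 0.1945]
eef_rot: [179.8, 0.1, 106.1]
contact_force: [0.6, 0.6, 0.8]
finger_gap: 0.999
```

Emit:
servo_tool(
  targets=[
    [0,0,0,0,1],
    [0,0,0,0,1],
    [0,0,0,0,1],
    [0,0,0,0,1],
    [0,0,0,0,1],
    [0,0,0,0,1],
    [0,0,0,0,1],
    [0,0,0,0,1],
  ],
  squeeze=60,
)

```text
clock: 25.0
position: [0.6192, -0.1571, 0.1935]
eef_rot: [179.9, 0.1, 106.1]
contact_force: [-1.6, -1.1, 6.0]
finger_gap: 0.389
```

```bash
python3 -c "
from h import *
plan(.5167,.0314,.20,71)
"
```

```text
clock 25.00 g [ 0.6194 -0.1573  0.0388] yaw 106.11 q7 74.1 TURN 35.11 in 5 rows of 7.02
before turn [ 0.2097 -0.0463 -0.1612] in 7 rows of [ 0.03   -0.0066 -0.023 ]
after turn [ 0.145  -0.1585 -0.1612] in 7 rows of [ 0.0207 -0.0226 -0.023 ]
```

Emit:
servo_tool(
  targets=[
    [0,0,-0.02,0,1],
    [0,0,-0.04,0,1],
    [0,0,-0.04,0,1],
    [0,0,-0.04,0,1],
    [0,0,-0.021,0,1],
    [0,0,0,7,1],
    [0,0,0,7,1],
    [0,0,0,7,1],
    [0,0,0,7,1],
    [0,0,0,7.1,1],
    [0,0,0,0,1],
    [0,0,0,0,1],
  ],
)

```text
clock: 26.0
position: [0.618, -0.1569, 0.3525]
eef_rot: [-179.9, 0.1, 71.2]
contact_force: [0.1, 0.2, -3.3]
finger_gap: 0.388
```

Emit:
servo_tool(
  targets=[
    [0.02,-0.022,0,0,1],
    [0.025,-0.027,0,0,1],
    [0.025,-0.027,0,0,1],
    [0.025,-0.027,0,0,1],
    [0.025,-0.028,0,0,1],
    [0.025,-0.0275,0,0,1],
    [0,0,0,0,1],
    [0,0,0,0,1],
    [0,0,0,0,1],
    [0,0,0,0,1],
  ],
)

```text
clock: 26.83
position: [0.5165, 0.0304, 0.3531]
eef_rot: [180.0, 0.0, 71.0]
contact_force: [-0.4, -0.5, -4.5]
finger_gap: 0.386
```

```bash
python3 -c "
from h import *
plan(.5167,.0314,.18,71)
s=snap('wrist');cv2.imwrite('pics/w15.png',s['frame'])
P=cloud(s)
T=tcp();g=T[:3,3]+T[:3,2]*env.grasp_offset
m=(np.hypot(P[...,0]-g[0],P[...,1]-g[1])<.03)&(abs(P[...,2]-g[2]-.01)<.012)
print(m.sum(),P[m].mean(0),rect(P,m))
"
```

```text
clock 26.83 g [0.5165 0.0303 0.1984] yaw 70.97 q7 34.6 TURN -0.03 in 1 rows of -0.03
before turn [ 0.0011 -0.0002  0.0184] in 1 rows of [ 0.0011 -0.0002  0.0184]
after turn [ 0.0011 -0.0002  0.0184] in 1 rows of [ 0.0011 -0.0002  0.0184]
7172 [0.51366937 0.03076785 0.20725097] (array([0.51727368, 0.02989254]), (57.97058868408203, 35.89814758300781), 71.65987396240234)
```

View pics/w15.png

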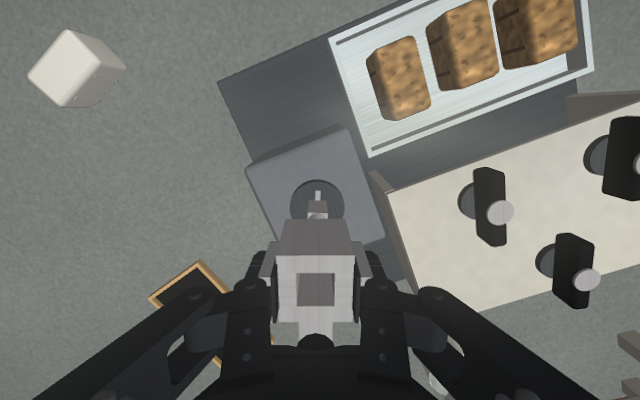

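```bash
python3 -c "
from h import *
s=snap('wrist');cv2.imwrite('pics/w15z.png',cv2.resize(s['frame'][160:320,240:400],None,fx=5,fy=5,interpolation=cv2.INTER_CUBIC)[:600*1])
print(proj(s,[[.5167,.0314,.098],[.5167,.0314,.128],[.5167,.0314,.138]]))
g=tcp();o=g[:3,3]+g[:3,2]*env.grasp_offset
print(proj(s,[o+[0,0,.01]]))
"
```

```text
[[317.50308057 207.91909716]
 [317.835359   221.69736711]
 [317.96758683 227.1782048 ]]
[[316.72493621 289.0180205 ]]
```

View pics/w15z.png

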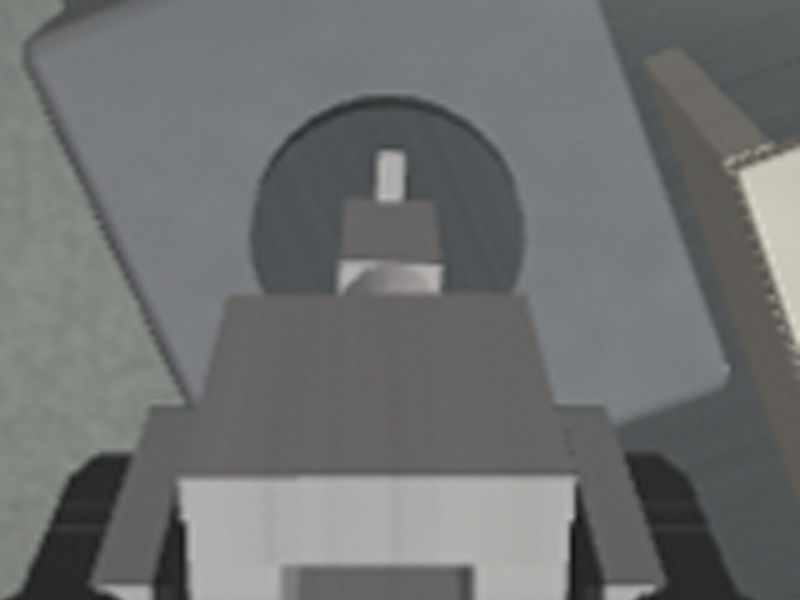

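```bash
python3 -c "
from h import *
s=snap('wrist')
T=tcp()
for y in (-.017,-.0085,0,.0085):
  for x in (-.017,0,.017):
    X=T[:3,:3]@np.array([x,y,env.grasp_offset-.0092])+T[:3,3]
    print(x,y,proj(s,X).round(1))
P=cloud(s);print(P[150+110:150+130:4,316].round(4))
"; python3 -c "
import cv2;im=cv2.imread('pics/w15.png');cv2.imwrite('pics/w15y.png',cv2.resize(im[240:360,250:380],None,fx=5,fy=5,interpolation=cv2.INTER_CUBIC))"
```

```text
-0.017 -0.017 [[277.  253.1]]
0 -0.017 [[316.9 253. ]]
0.017 -0.017 [[356.8 253. ]]
-0.017 -0.0085 [[277.7 270.9]]
0 -0.0085 [[316.9 270.8]]
0.017 -0.0085 [[356.1 270.7]]
-0.017 0 [[278.4 287.9]]
0 0 [[316.9 287.8]]
0.017 0 [[355.4 287.8]]
-0.017 0.0085 [[279.1 304.4]]
0 0.0085 [[316.9 304.3]]
0.017 0.0085 [[354.7 304.2]]
[[0.5036 0.0344 0.2072]
 [0.5054 0.0338 0.2073]
 [0.5079 0.0329 0.2061]
 [0.5092 0.0324 0.207 ]
 [0.5252 0.027  0.1826]]
```

View pics/w15y.png

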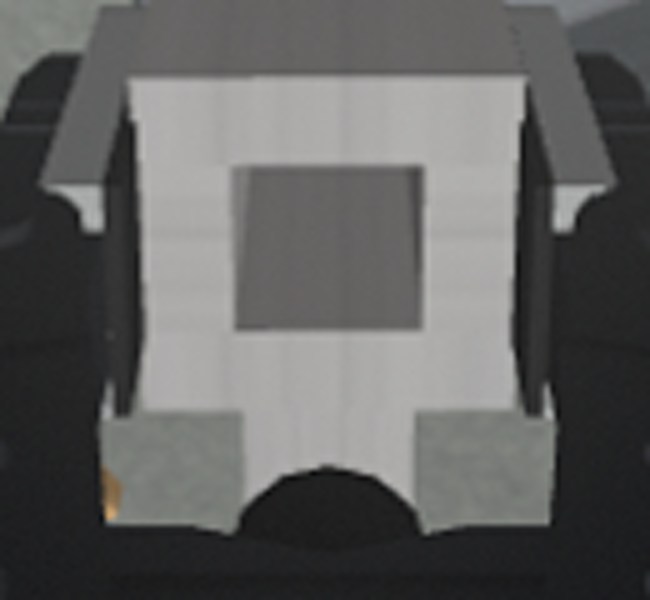

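Emit:
servo_tool(
  targets=[
    [0.0015,-0.0012,0.01,0,1],
    [0,0,0.01,0,1],
    [0,0,0.01,0,1],
    [0,0,0.01,0,1],
    [0,0,0,0,1],
    [0,0,0,0,1],
  ],
)

```text
clock: 27.48
position: [0.5155, 0.0333, 0.3123]
eef_rot: [-179.9, 0.0, 71.0]
contact_force: [0.4, -0.3, -4.2]
finger_gap: 0.388
```

```bash
python3 -c "
from h import *
plan(.5167,.0314,.133,71)
print(status.get_obs()['contact_force'],status.get_obs()['torque'])
"
```

```text
clock 27.48 g [0.5153 0.0333 0.1576] yaw 71.02 q7 30.6 TURN 0.02 in 1 rows of 0.02
before turn [-0.0013  0.0019  0.0246] in 1 rows of [-0.0013  0.0019  0.0246]
after turn [-0.0013  0.0019  0.0246] in 1 rows of [-0.0013  0.0019  0.0246]
[ 0.37627501 -0.29763196 -4.17272679] [-0.07873696 -0.16822811 -0.06363735]
```

Emit:
servo_tool(
  targets=[
    [0,0,0.006,0,1],
    [0,0,0.006,0,1],
    [0,0,0.006,0,1],
    [0,0,0.004,0,1],
    [0,0,0,0,1],
    [0,0,0,0,1],
  ],
)

```text
clock: 27.98
position: [0.5154, 0.0334, 0.291]
eef_rot: [-180.0, 0.0, 71.0]
contact_force: [0.6, -0.6, -4.8]
finger_gap: 0.39
```

```bash
python3 -c "
from h import *
plan(.5167,.0314,.133,71)
print(status.get_obs()['contact_force'],status.get_obs()['torque'])
s=snap('wrist');cv2.imwrite('pics/w16.png',s['frame'])
"
```

```text
clock 27.98 g [0.5154 0.0334 0.1363] yaw 71.02 q7 28.5 TURN 0.02 in 1 rows of 0.02
before turn [-0.0015  0.0019  0.0033] in 1 rows of [-0.0015  0.0019  0.0033]
after turn [-0.0015  0.0019  0.0033] in 1 rows of [-0.0015  0.0019  0.0033]
[ 0.61612435 -0.61142582 -4.76812152] [-0.0866126  -0.15789118  0.02171297]
```

View pics/w16.png

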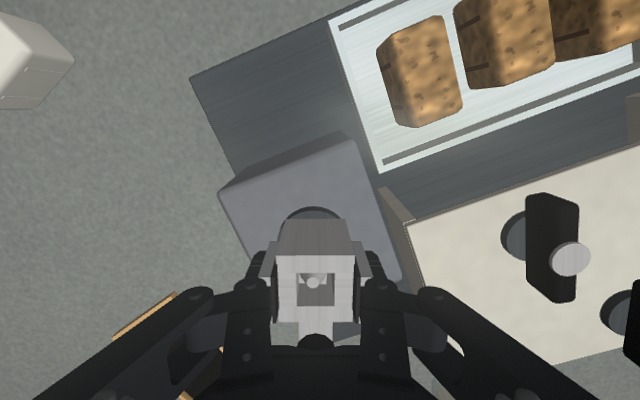

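Emit:
servo_tool(
  targets=[
    [0,0,0.0025,0,1],
    [0,0,0,0,1],
    [0,0,0,0,0.5],
    [0,0,0,0,0.3],
    [0,0,0,0,0],
    [0,0,0,0,0],
    [0,0,-0.03,0,0],
    [0,0,-0.04,0,0],
    [0,0,-0.02,0,0],
    [0,0,0,0,0],
    [0,0,0,0,0],
    [0,0,0,0,0],
  ],
)

```text
clock: 29.03
position: [0.5149, 0.0332, 0.3783]
eef_rot: [-180.0, 0.0, 71.0]
contact_force: [-0.0, -0.0, 0.0]
finger_gap: 1.002
```

```bash
python3 -c "
from h import *
plan(.5167+.06*np.cos(np.radians(-19)),.0314+.06*np.sin(np.radians(-19)),.26,0)
s=snap('wrist');cv2.imwrite('pics/w17.png',s['frame']);P=cloud(s)
for lo,hi,c in ((.136,.148,(.5167,.0314)),(.165,.185,(.573,.012))):
  m=(P[...,2]>lo)&(P[...,2]<hi)&(np.hypot(P[...,0]-c[0],P[...,1]-c[1])<.03)
  print(m.sum(),P[m].mean(0),rect(P,m),P[m][:,2].max())
"
```

```text
clock 29.03 g [0.5147 0.0331 0.2236] yaw 71.01 q7 36.4 TURN 71.01 in 10 rows of 7.10
before turn [-0.001   0.0624 -0.0364] in 2 rows of [-0.0005  0.0312 -0.0182]
after turn [ 0.0587  0.0212 -0.0364] in 2 rows of [ 0.0294  0.0106 -0.0182]
1741 [0.515024   0.03303525 0.14106491] (array([0.51595715, 0.03270422]), (34.088558197021484, 34.915733337402344), 70.64839935302734) 0.1436842164426446
1020 [0.56968227 0.01421706 0.17368891] (array([0.57213916, 0.01341646]), (22.773134231567383, 23.70431900024414), 83.10576629638672) 0.17710642710654564
```

View pics/w17.png

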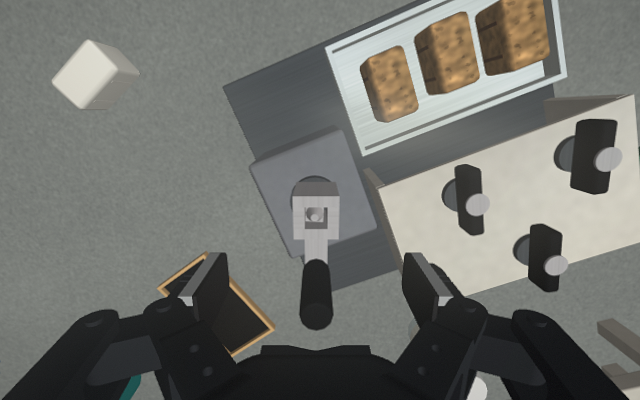

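Emit:
servo_tool(
  targets=[
    [0,0.03,0,0,0],
    [0,0.031,0,0,0],
    [0,0,0.02,0,0],
    [0,0,0.03,0,0],
    [0,0,0.0136,0,0],
    [0,0,0,0,0],
    [0,0,0,0,0],
    [0,0,0,0,0],
  ],
)

```text
clock: 29.75
position: [0.5731, 0.0142, 0.3157]
eef_rot: [180.0, -0.0, 71.1]
contact_force: [0.2, 0.1, -1.0]
finger_gap: 0.998
```

```bash
python3 -c "
from h import *
plan(.5725,.0127,.16,71)
s=snap('wrist');cv2.imwrite('pics/w18.png',s['frame'])
"
```

```text
clock 29.75 g [0.5731 0.0143 0.161 ] yaw 71.08 q7 34.8 TURN 0.08 in 1 rows of 0.08
before turn [-0.0017 -0.0001  0.001 ] in 1 rows of [-0.0017 -0.0001  0.001 ]
after turn [-0.0017 -0.0001  0.001 ] in 1 rows of [-0.0017 -0.0001  0.001 ]
```

View pics/w18.png

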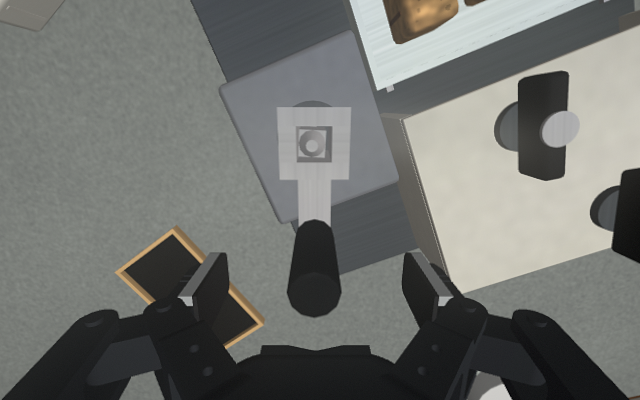

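Emit:
servo_tool(
  targets=[
    [-0.0005,0,0,0,1],
    [0,0,0,0,1],
    [0,0,0,0,1],
    [0,0,0,0,1],
    [0,0,0,0,1],
    [0,0,0,0,1],
    [0,0,0,0,1],
    [0,0,0,0,1],
  ],
  squeeze=40,
)

```text
clock: 30.47
position: [0.5731, 0.0132, 0.3155]
eef_rot: [180.0, -0.0, 71.0]
contact_force: [0.4, 0.2, 2.9]
finger_gap: 0.268
```

```bash
python3 -c "
from h import *
o=status.get_obs();print(o['finger_gap'],o['contact_force'],o['torque']);plan(.5725,.0127,.16,71)
p=lambda t:np.array([-.06*np.sin(t),.06*np.cos(t)])
for t in range(0,360,20):
  d=p(np.radians(t+20))-p(np.radians(t));print(t,'[%.4f, %.4f, 0, 0, 1],'%tuple(d))
"
```

```text
0.2681721969169302 [0.39055091 0.21223671 2.93361246] [-0.13728395  0.03675945 -0.04229885]
clock 30.47 g [0.5732 0.0131 0.1608] yaw 71.02 q7 34.9 TURN 0.02 in 1 rows of 0.02
before turn [-0.0006 -0.0005  0.0008] in 1 rows of [-0.0006 -0.0005  0.0008]
after turn [-0.0006 -0.0005  0.0008] in 1 rows of [-0.0006 -0.0005  0.0008]
0 [-0.0205, -0.0036, 0, 0, 1],
20 [-0.0180, -0.0104, 0, 0, 1],
40 [-0.0134, -0.0160, 0, 0, 1],
60 [-0.0071, -0.0196, 0, 0, 1],
80 [0.0000, -0.0208, 0, 0, 1],
100 [0.0071, -0.0196, 0, 0, 1],
120 [0.0134, -0.0160, 0, 0, 1],
140 [0.0180, -0.0104, 0, 0, 1],
160 [0.0205, -0.0036, 0, 0, 1],
180 [0.0205, 0.0036, 0, 0, 1],
200 [0.0180, 0.0104, 0, 0, 1],
220 [0.0134, 0.0160, 0, 0, 1],
240 [0.0071, 0.0196, 0, 0, 1],
260 [0.0000, 0.0208, 0, 0, 1],
280 [-0.0071, 0.0196, 0, 0, 1],
300 [-0.0134, 0.0160, 0, 0, 1],
320 [-0.0180, 0.0104, 0, 0, 1],
340 [-0.0205, 0.0036, 0, 0, 1],
```

Emit:
servo_tool(
  targets=[
    [-0.0205,-0.0036,0,0,1],
    [-0.018,-0.0104,0,0,1],
    [-0.0134,-0.016,0,0,1],
    [-0.0071,-0.0196,0,0,1],
    [0,0,0,0,1],
    [0,0,0,0,1],
    [0,0,0,0,1],
  ],
)

```text
clock: 31.05
position: [0.507, -0.0271, 0.3154]
eef_rot: [-179.9, 0.2, 71.0]
contact_force: [-3.3, -3.3, 8.2]
finger_gap: 0.265
```

```bash
python3 -c "
from h import *
o=status.get_obs();print(o['finger_gap'],o['contact_force'],o['torque'])
s=snap('wrist');cv2.imwrite('pics/w19.png',s['frame'])
"
```

```text
0.2654491127704316 [-3.3402753  -3.32374682  8.1825334 ] [-0.52573066  0.50660743  0.02121246]
```

View pics/w19.png

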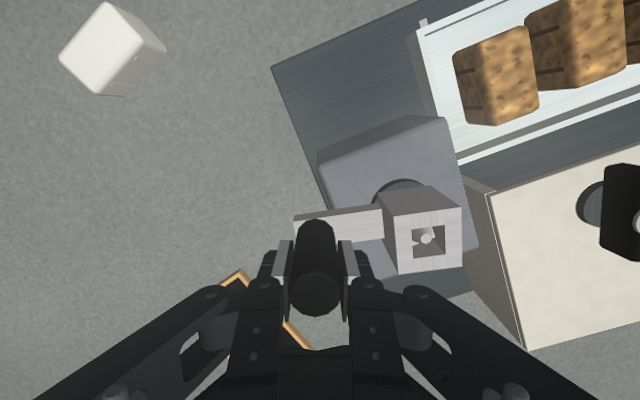

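Emit:
servo_tool(
  targets=[
    [0,-0.0208,0,0,1],
    [0.0071,-0.0196,0,0,1],
    [0.0134,-0.016,0,0,1],
    [0.018,-0.0104,0,0,1],
    [0.0205,-0.0036,0,0,1],
    [0.0205,0.0036,0,0,1],
    [0.018,0.0104,0,0,1],
    [0,0,0,0,1],
    [0,0,0,0,1],
  ],
)

```text
clock: 31.85
position: [0.4878, 0.0847, 0.3155]
eef_rot: [179.8, -0.1, 71.1]
contact_force: [2.2, -2.9, 2.6]
finger_gap: 0.274
```

```bash
python3 -c "
from h import *
o=status.get_obs();print(o['finger_gap'],o['contact_force'],o['torque'])
s=snap('wrist');cv2.imwrite('pics/w20.png',s['frame'])
"
```

```text
0.27387646246546477 [ 2.18561153 -2.85335165  2.60479649] [-0.64386154 -0.72641254 -0.02074202]
```

View pics/w20.png

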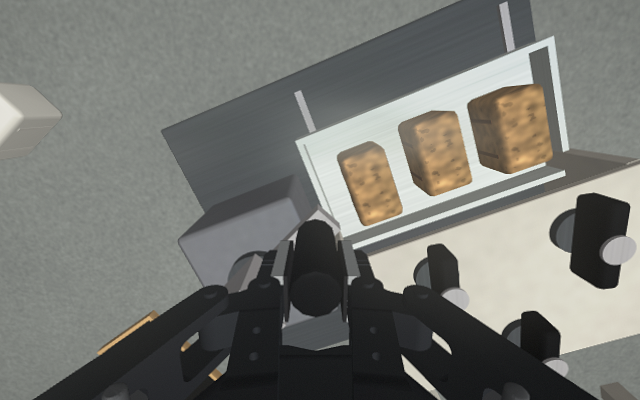

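Going well. Continue: 220° to 360°, then a second turn.

Emit:
servo_tool(
  targets=[
    [0.0134,0.016,0,0,1],
    [0.0071,0.0196,0,0,1],
    [0,0.0208,0,0,1],
    [-0.0071,0.0196,0,0,1],
    [-0.0134,0.016,0,0,1],
    [-0.018,0.0104,0,0,1],
    [-0.0205,0.0036,0,0,1],
    [-0.0205,-0.0036,0,0,1],
    [-0.018,-0.0104,0,0,1],
    [0,0,0,0,1],
    [0,0,0,0,1],
  ],
)

```text
clock: 32.82
position: [0.5468, -0.0202, 0.3155]
eef_rot: [180.0, 0.1, 70.9]
contact_force: [1.1, -4.5, 4.9]
finger_gap: 0.268
```

```bash
python3 -c "
from h import *
o=status.get_obs();print(o['finger_gap'],o['contact_force'],o['torque'])
plan(.5165-.0+0.06*np.cos(np.radians(-59)),.032+.06*np.sin(np.radians(-59)),.16,71)
"
```

```text
0.26840159572247857 [ 1.13705606 -4.53066388  4.93479614] [-0.80957786 -0.09416182  0.00349264]
clock 32.82 g [ 0.5468 -0.0204  0.1608] yaw 70.90 q7 37.1 TURN -0.10 in 1 rows of -0.10
before turn [0.0012 0.0003 0.0008] in 1 rows of [0.0012 0.0003 0.0008]
after turn [0.0012 0.0003 0.0008] in 1 rows of [0.0012 0.0003 0.0008]
```

Emit:
servo_tool(
  targets=[
    [-0.0134,-0.016,0,0,1],
    [-0.0071,-0.0196,0,0,1],
    [0,-0.0208,0,0,1],
    [0.0071,-0.0196,0,0,1],
    [0.0134,-0.016,0,0,1],
    [0.018,-0.0104,0,0,1],
    [0.0205,-0.0036,0,0,1],
    [0.0205,0.0036,0,0,1],
    [0.018,0.0104,0,0,1],
    [0,0,0,0,1],
    [0,0,0,0,1],
  ],
)

```text
clock: 33.73
position: [0.4867, 0.0844, 0.3153]
eef_rot: [179.9, 0.0, 71.1]
contact_force: [3.7, -3.1, 2.8]
finger_gap: 0.267
```

```bash
python3 -c "
from h import *
o=status.get_obs();print(o['finger_gap'],o['contact_force'],o['torque'])
s=snap('wrist');cv2.imwrite('pics/w21.png',s['frame'])
"
```

```text
0.2670212447125745 [ 3.69493312 -3.1195327   2.77569928] [-0.82376731 -0.88767422  0.02177607]
```

View pics/w21.png

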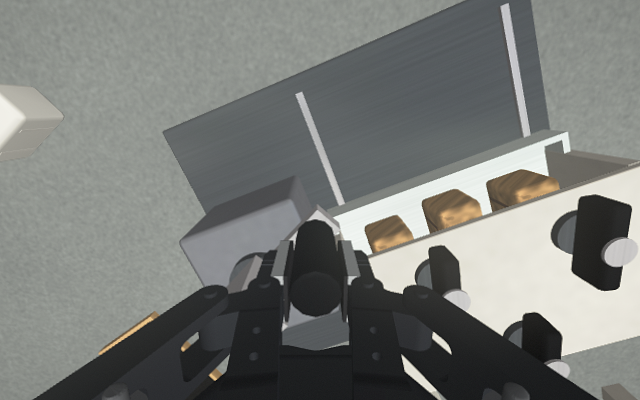

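Emit:
servo_tool(
  targets=[
    [0.0134,0.016,0,0,1],
    [0.0071,0.0196,0,0,1],
    [0,0.0208,0,0,1],
    [-0.0071,0.0196,0,0,1],
    [-0.0134,0.016,0,0,1],
    [-0.018,0.0104,0,0,1],
    [0,0,0,0,1],
    [0,0,0,0,1],
    [0,0,0,0,1],
  ],
)

```text
clock: 34.53
position: [0.5765, 0.0339, 0.3156]
eef_rot: [179.9, -0.1, 71.0]
contact_force: [2.9, -1.1, 4.0]
finger_gap: 0.267
```

```bash
python3 -c "
from h import *
o=status.get_obs();print(o['finger_gap'],o['contact_force'],o['torque'])
plan(.5165-.0+0.06*np.cos(np.radians(1)),.032+.06*np.sin(np.radians(1)),.16,71)
s=snap('wrist');cv2.imwrite('pics/w22.png',s['frame'])
"
```

```text
0.2668666364652519 [ 2.86911992 -1.08211064  3.99136754] [-0.27217742 -0.51956079  0.04323838]
clock 34.53 g [0.5767 0.034  0.1609] yaw 71.00 q7 32.8 TURN 0.00 in 1 rows of 0.00
before turn [-0.001   0.0001  0.0009] in 1 rows of [-0.001   0.0001  0.0009]
after turn [-0.001   0.0001  0.0009] in 1 rows of [-0.001   0.0001  0.0009]
```

View pics/w22.png

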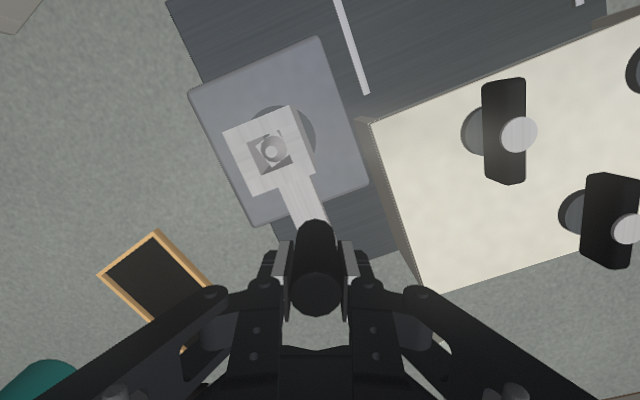

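Emit:
servo_tool(
  targets=[
    [-0.005,0.0016,0,0,1],
    [-0.0051,0.0011,0,0,1],
    [-0.0052,0.0007,0,0,1],
    [-0.0052,0.0002,0,0,1],
    [0,0,0,0,1],
    [0,0,0,0,1],
  ],
)

```text
clock: 35.08
position: [0.5737, 0.0142, 0.3157]
eef_rot: [179.9, -0.3, 71.1]
contact_force: [4.1, 2.3, 2.5]
finger_gap: 0.266
```

Emit:
servo_tool(
  targets=[
    [-0.0052,-0.0002,0,0,1],
    [0,0,0,0,1],
    [0,0,0,0,1],
  ],
)

```text
clock: 35.33
position: [0.5724, 0.0115, 0.316]
eef_rot: [179.8, -0.6, 71.2]
contact_force: [5.6, 6.3, -0.0]
finger_gap: 0.268
```

Emit:
servo_tool(
  targets=[
    [-0.0052,-0.0007,0,0,1],
    [0,0,0,0,1],
    [0,0,0,0,1],
  ],
)

```text
clock: 35.58
position: [0.571, 0.0088, 0.3164]
eef_rot: [179.6, -0.9, 71.3]
contact_force: [8.1, 10.6, -2.2]
finger_gap: 0.267
```

Emit:
servo_tool(
  targets=[
    [-0.004,-0.0008,0,0,1],
    [0,0,0,0,1],
    [0,0,0,0,1],
    [0,0,0,0,1],
  ],
)

```text
clock: 35.92
position: [0.5698, 0.0069, 0.3167]
eef_rot: [179.5, -1.1, 71.3]
contact_force: [10.3, 13.3, -5.0]
finger_gap: 0.27
```

```bash
python3 -c "
from h import *
o=status.get_obs();print(o['finger_gap'],o['contact_force'],o['torque'])
s=snap('wrist');cv2.imwrite('pics/w23.png',s['frame'])
s=snap('top');cv2.imwrite('pics/t3.png',cv2.resize(s['frame'][130:290,220:420],None,fx=4,fy=4))
s=snap('side');cv2.imwrite('pics/s3.png',cv2.resize(s['frame'][170:340,200:400],None,fx=3.5,fy=3.5))
"
```

```text
0.2696167513844455 [10.27407344 13.34427193 -5.03540965] [ 2.86574355 -2.27458371  0.039024  ]
```

View pics/w23.png

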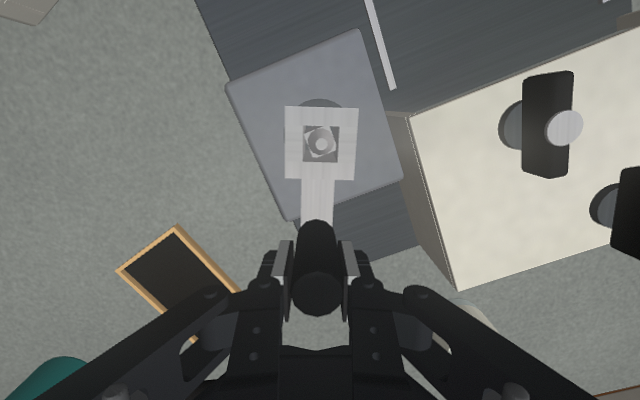

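View pics/s3.png

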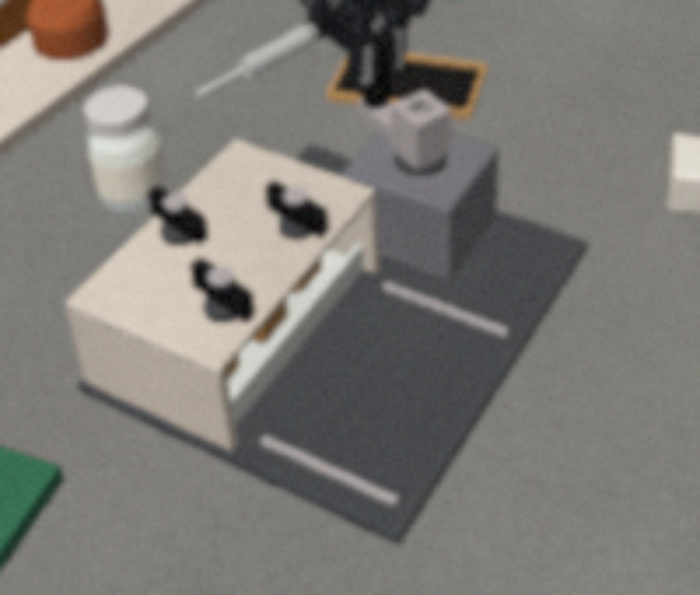

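Emit:
servo_tool(
  targets=[
    [0.0072,0.0009,0,0,1],
    [0.0072,0.0008,0,0,1],
    [0,0,0,0,1],
    [0,0,0,0,1],
    [0,0,0,0,0.5],
    [0,0,0,0,0.2],
    [0,0,0,0,0],
    [0,0,0,0,0],
    [0,0,0,0,0],
  ],
)

```text
clock: 36.82
position: [0.5719, 0.0126, 0.3145]
eef_rot: [-179.9, 0.1, 71.0]
contact_force: [0.3, 0.1, 0.4]
finger_gap: 0.954
```

Emit:
servo_tool(
  targets=[
    [0,0,-0.03,0,0],
    [0,0,-0.034,0,0],
    [0,-0.03,0,0,0],
    [0,-0.031,0,0,0],
    [0,0,0,0,0],
    [0,0,0,0,0],
    [0,0,0,0,0],
  ],
)

```text
clock: 37.4
position: [0.5152, 0.0327, 0.3792]
eef_rot: [180.0, 0.0, 71.0]
contact_force: [0.3, -0.6, 0.1]
finger_gap: 1.003
```

```bash
python3 -c "
from h import *
s=snap('wrist');cv2.imwrite('pics/w24.png',s['frame']);P=cloud(s)
for lo,hi,c in ((.136,.148,(.5167,.0314)),(.165,.185,(.573,.012))):
  m=(P[...,2]>lo)&(P[...,2]<hi)&(np.hypot(P[...,0]-c[0],P[...,1]-c[1])<.03)
  print(m.sum(),P[m].mean(0),rect(P,m),P[m][:,2].max())
plan(.516,.0325,.133,71)
"
```

```text
1704 [0.51565384 0.03155597 0.14106768] (array([0.5165625 , 0.03130701]), (34.00197219848633, 34.613521575927734), 74.62458801269531) 0.14360376192598853
1006 [0.57154331 0.01618605 0.17372124] (array([0.57393524, 0.01528956]), (23.161067962646484, 23.632343292236328), 33.888851165771484) 0.17721761617428333
clock 37.45 g [0.5159 0.0325 0.2245] yaw 70.97 q7 36.3 TURN -0.03 in 1 rows of -0.03
before turn [0.     0.0001 0.0915] in 3 rows of [0.     0.     0.0305]
after turn [0.     0.0001 0.0915] in 3 rows of [0.     0.     0.0305]
```

View pics/w24.png

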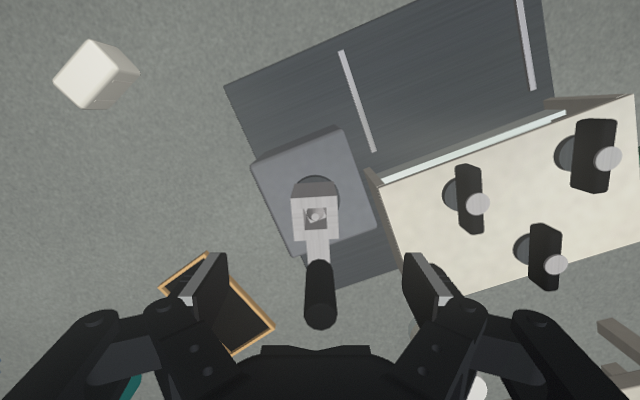

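Emit:
servo_tool(
  targets=[
    [0,0,0,-3.6,0],
    [-0.001,0.001,0.03,0,0],
    [0,0,0.04,0,0],
    [0,0,0.02,0,0],
    [0,0,0,0,0],
    [0,0,0,0,0],
    [0,0,0,0,0.7],
    [0,0,0,0,1],
    [0,0,0,0,1],
    [0,0,0,0,1],
    [0,0,0,0,1],
    [0,0,0,0,1],
  ],
  squeeze=60,
)

```text
clock: 38.45
position: [0.5162, 0.0318, 0.2905]
eef_rot: [179.9, 0.0, 74.6]
contact_force: [-1.6, -1.1, 6.0]
finger_gap: 0.386
```

Emit:
servo_tool(
  targets=[
    [0,0,0,0,1],
    [0,0,0,0,1],
    [0,0,-0.005,0,1],
    [0,0,0,0,1],
  ],
)

```text
clock: 38.78
position: [0.5163, 0.0315, 0.2944]
eef_rot: [179.9, -0.1, 74.6]
contact_force: [3.1, 0.7, -6.8]
finger_gap: 0.389
```

```bash
python3 -c "
from h import *
o=status.get_obs();print(o['finger_gap'],o['contact_force'],o['torque']);plan(.516,.0325,.133,71)
"
```

```text
0.38875446578612066 [ 3.09655713  0.69248558 -6.83584845] [ 0.07131084 -0.61566352  0.1381952 ]
clock 38.78 g [0.5165 0.0316 0.1397] yaw 74.63 q7 31.5 TURN 3.63 in 1 rows of 3.63
before turn [ 0.0007 -0.0007  0.0067] in 1 rows of [ 0.0007 -0.0007  0.0067]
after turn [ 0.0006 -0.0008  0.0067] in 1 rows of [ 0.0006 -0.0008  0.0067]
```

Emit:
servo_tool(
  targets=[
    [0,0,-0.01,0,1],
    [0,0,-0.015,0,1],
    [0,0,-0.02,0,1],
    [0,0,-0.02,0,1],
    [0,0,0,0,1],
    [0,0,0,0,1],
    [0,0,0,0,1],
  ],
)

```text
clock: 39.37
position: [0.515, 0.0313, 0.3583]
eef_rot: [-179.9, 0.1, 74.6]
contact_force: [-0.4, 0.2, -4.4]
finger_gap: 0.385
```

```bash
python3 -c "
from h import *
o=status.get_obs();print(o['finger_gap'],o['contact_force'],o['torque']);plan(.620,-.157,.2,106.2)
s=snap('wrist');cv2.imwrite('pics/w25.png',s['frame'])
"
```

```text
0.3849249326633809 [-0.41900212  0.22320648 -4.41487348] [-0.02721521  0.00543323  0.00750335]
clock 39.37 g [0.5146 0.0312 0.2036] yaw 74.60 q7 37.5 TURN -31.60 in 5 rows of -6.32
before turn [-0.1534  0.1516  0.0036] in 6 rows of [-0.0256  0.0253  0.0006]
after turn [-0.2101  0.0487  0.0036] in 6 rows of [-0.035   0.0081  0.0006]
```

View pics/w25.png

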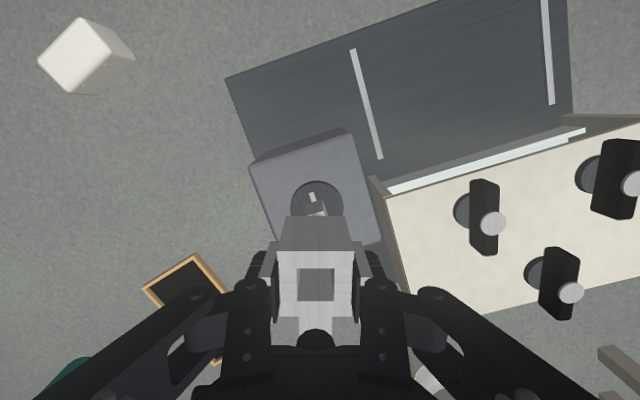

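```bash
python3 -c "
from h import *
s=snap('wrist');im=s['frame'];cv2.imwrite('pics/w25z.png',cv2.resize(im[165:225,280:360],None,fx=10,fy=10,interpolation=cv2.INTER_CUBIC))
A=atz(s,[(395,192),(585,130)],.038);print('tray rim',A)
B=atz(s,[(383,198),(450,175)],.090);print(B)
P=cloud(s)
print(P[186:202:2,400].round(4)); 
print(P[140:160:2,520].round(4))
"
```

```text
tray rim [[0.53977258 0.10679118 0.038     ]
 [0.52784132 0.28802927 0.038     ]]
[[0.52448286 0.08617153 0.09      ]
 [0.51985547 0.14219914 0.09      ]]
[[0.535  0.1128 0.0381]
 [0.5372 0.1125 0.0374]
 [0.5464 0.1166 0.0162]
 [0.5488 0.1163 0.0157]
 [0.5239 0.0998 0.0928]
 [0.5239 0.0985 0.0974]
 [0.5267 0.0989 0.0942]
 [0.5276 0.0981 0.0963]]
[[0.5275 0.2448 0.0144]
 [0.5282 0.2418 0.019 ]
 [0.5286 0.2382 0.0246]
 [0.5281 0.2327 0.0334]
 [0.5286 0.2297 0.0379]
 [0.5303 0.229  0.0389]
 [0.5327 0.2297 0.0374]
 [0.5415 0.2428 0.0161]
 [0.5434 0.2422 0.0168]
 [0.5196 0.1945 0.094 ]]
```

View pics/w25z.png

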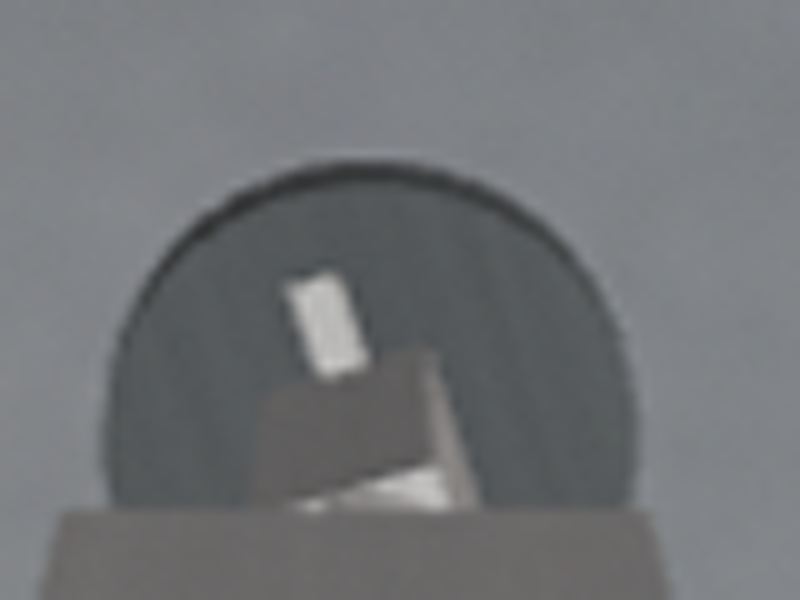

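Emit:
servo_tool(
  targets=[
    [0,0,0,-6.3,1],
    [0,0,0,-6.3,1],
    [0,0,0,-6.3,1],
    [0,0,0,-6.3,1],
    [0,0,0,-6.4,1],
    [-0.03,0.007,0,0,1],
    [-0.035,0.008,0,0,1],
    [-0.035,0.008,0,0,1],
    [-0.035,0.008,0,0,1],
    [-0.035,0.008,0,0,1],
    [-0.04,0.009,0,0,1],
    [0,0,0,0,1],
  ],
)

```text
clock: 40.47
position: [0.6235, -0.1676, 0.3566]
eef_rot: [-180.0, 0.4, 105.4]
contact_force: [0.5, -3.7, -3.8]
finger_gap: 0.383
```

Emit:
servo_tool(
  targets=[
    [0,0,0.03,0,1],
    [0,0,0.03,0,1],
    [0,0,0.03,0,1],
    [0,0,0.02,0,1],
    [0,0,0,0,1],
    [0,0,0,0,1],
    [0,0,0,0,1],
  ],
)

```text
clock: 41.05
position: [0.6212, -0.156, 0.2497]
eef_rot: [179.9, -0.0, 106.2]
contact_force: [-0.2, 1.2, -4.2]
finger_gap: 0.389
```

```bash
python3 -c "
from h import *
plan(.620,-.157,.043,106.2)
s=snap('wrist');cv2.imwrite('pics/w26.png',s['frame'])
"
```

```text
clock 41.05 g [ 0.6214 -0.156   0.095 ] yaw 106.24 q7 77.3 TURN 0.04 in 1 rows of 0.04
before turn [-0.0006 -0.0016  0.052 ] in 2 rows of [-0.0003 -0.0008  0.026 ]
after turn [-0.0006 -0.0016  0.052 ] in 2 rows of [-0.0003 -0.0008  0.026 ]
```

View pics/w26.png

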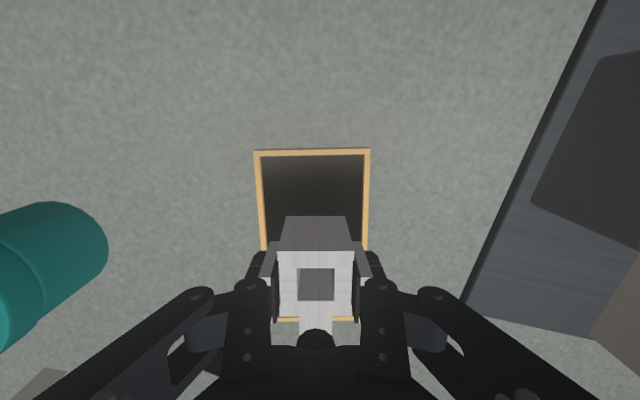

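Emit:
servo_tool(
  targets=[
    [-0.0005,-0.001,0.02,0,1],
    [0,0,0.02,0,1],
    [0,0,0.008,0,1],
    [0,0,0.004,0,1],
    [0,0,0,0,1],
    [0,0,0,0,1],
  ],
)

```text
clock: 41.6
position: [0.6205, -0.1571, 0.1984]
eef_rot: [179.9, 0.0, 106.2]
contact_force: [0.2, 0.2, -3.3]
finger_gap: 0.382
```

Emit:
servo_tool(
  targets=[
    [0,0,0,0,0.5],
    [0,0,0,0,0.3],
    [0,0,0,0,0],
    [0,0,0,0,0],
    [0,0,0,0,0],
    [0,0,-0.03,0,0],
    [0,0,-0.04,0,0],
    [0,0,-0.04,0,0],
    [0,0,-0.04,0,0],
    [0,0,-0.02,0,0],
    [0,0,0,0,0],
    [0,0,0,0,0],
  ],
)

```text
clock: 42.6
position: [0.6201, -0.1571, 0.3689]
eef_rot: [179.8, 0.1, 106.2]
contact_force: [-0.5, 0.0, -0.2]
finger_gap: 1.001
```

```bash
python3 -c "
from hub import *
hub('pics/w27.png')
plan(.626,.201,.2,90)
"
```

```text
hub 911 [ 0.6209 -0.1567] (34.83601760864258, 33.96074676513672) 15.804999351501465 yaw 106.21161914893578 meanz 0.04713864967672591
bench z -0.00038069464719348023
clock 42.65 g [ 0.6194 -0.1575  0.2124] yaw 106.21 q7 84.3 TURN 16.21 in 3 rows of 5.40
before turn [0.3424 0.1065 0.0124] in 9 rows of [0.038  0.0118 0.0014]
after turn [0.3585 0.0066 0.0124] in 9 rows of [0.0398 0.0007 0.0014]
```

View pics/w27.png

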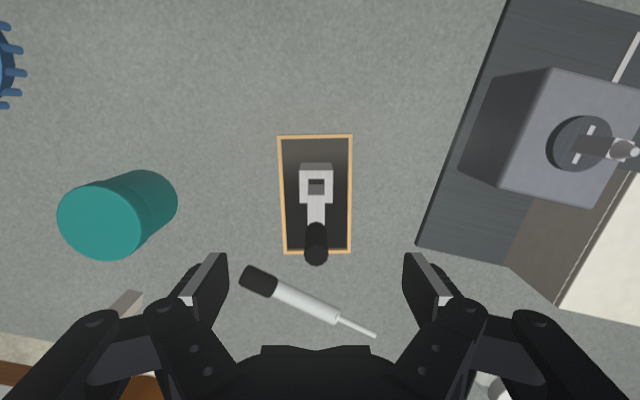

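Emit:
servo_tool(
  targets=[
    [0,0,0,7,0],
    [0,0,0,7,0],
    [0,0,-0.01,7,0],
    [0.035,-0.009,0,0,0],
    [0.04,-0.009,0,0,0],
    [0.04,-0.009,0,0,0],
    [0.04,-0.009,0,0,0],
    [0.04,-0.009,0,0,0],
    [0.04,-0.009,0,0,0],
    [0.04,-0.009,0,0,0],
    [0.04,-0.009,0,0,0],
    [0.037,-0.009,0,0,0],
  ],
)

```text
clock: 43.65
position: [0.5672, 0.2021, 0.3751]
eef_rot: [-179.8, 0.1, 85.3]
contact_force: [0.3, 0.5, 0.4]
finger_gap: 1.003
```

Emit:
servo_tool(
  targets=[
    [0,0,0,0,0],
    [0,0,0,0,0],
    [0,0,0,0,0],
    [0,0,0,0,0],
  ],
)

```text
clock: 43.98
position: [0.5687, 0.1981, 0.3756]
eef_rot: [-179.9, 0.2, 85.1]
contact_force: [0.1, -0.1, 0.1]
finger_gap: 0.999
```

```bash
cat > bolts.py <<'E'
from h import *
def bolts(fn):
    s=snap('wrist');P=cloud(s);cv2.imwrite(fn,s['frame'])
    dark=s['frame'].max(2)<75
    for i,c in enumerate([(.626,.201),(.549,.245),(.554,.150)]):
        m=(P[...,2]>.116)&(P[...,2]<.137)&(np.hypot(P[...,0]-c[0],P[...,1]-c[1])<.034)
        if m.sum()<20: print(i,'few');continue
        q=P[m]; top=q[q[:,2]>np.percentile(q[:,2],10)]
        print(i,m.sum(),rect(P,m),'zmax',q[:,2].max().round(4),np.median(q[:,2]).round(4))
E
python3 -c "
from bolts import *
bolts('pics/w28.png');plan(.57,.2,.22,85)
"
```

```text
0 973 (array([0.62305542, 0.20384856]), (16.627466201782227, 55.2889289855957), 85.36082458496094) zmax 0.1292 0.1255
1 1326 (array([0.54670581, 0.24782626]), (17.80131721496582, 55.63370132446289), 73.64959716796875) zmax 0.1294 0.1256
2 1250 (array([0.55049139, 0.15318033]), (17.76899528503418, 55.333778381347656), 82.23009490966797) zmax 0.1292 0.1256
clock 44.03 g [0.5686 0.1976 0.2212] yaw 85.03 q7 33.1 TURN 0.03 in 1 rows of 0.03
before turn [0.0025 0.0012 0.0012] in 1 rows of [0.0025 0.0012 0.0012]
after turn [0.0025 0.0012 0.0012] in 1 rows of [0.0025 0.0012 0.0012]
```

View pics/w28.png

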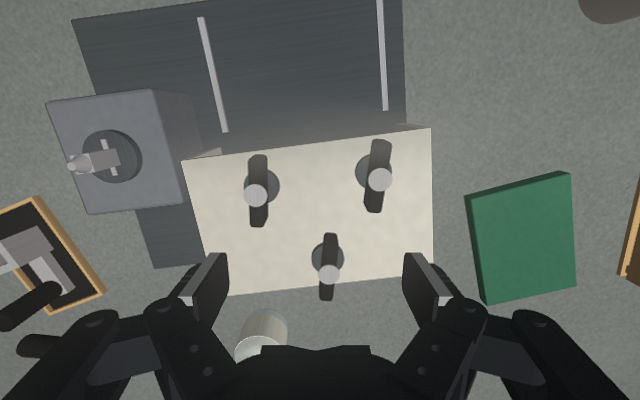

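Emit:
servo_tool(
  targets=[
    [0,0,0,3,0],
    [-0.024,-0.005,0,0,0],
    [-0.0235,-0.005,0.02,0,0.3],
    [0,0,0.03,0,0.4],
    [0,0,0,0,0.4],
    [0,0,0,0,0.4],
    [0,0,0,0,0.4],
  ],
)

```text
clock: 44.62
position: [0.5528, 0.1548, 0.3281]
eef_rot: [179.9, -0.1, 82.2]
contact_force: [0.4, -0.4, 0.1]
finger_gap: 0.6
```

```bash
python3 -c "
from bolts import *
bolts('pics/w29.png');plan(.552,.152,.118,82)
"
```

```text
0 few
1 2373 (array([0.54631476, 0.24777901]), (18.973142623901367, 54.52473449707031), 83.2222671508789) zmax 0.1294 0.1254
2 1718 (array([0.55043164, 0.15297758]), (17.54326820373535, 55.15900802612305), 86.09595489501953) zmax 0.1294 0.1257
clock 44.67 g [0.5533 0.1556 0.1739] yaw 82.22 q7 30.2 TURN 0.22 in 1 rows of 0.22
before turn [-0.0037 -0.0008  0.0559] in 2 rows of [-0.0018 -0.0004  0.028 ]
after turn [-0.0037 -0.0008  0.0559] in 2 rows of [-0.0018 -0.0004  0.028 ]
```

View pics/w29.png

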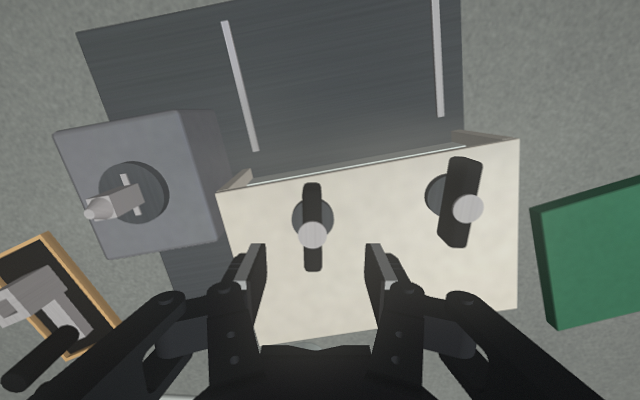

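```bash
python3 -c "
from h import *
s=snap('wrist');P=cloud(s)
for px in [(312,195),(312,215),(312,235),(305,240),(312,262),(468,208)]: print(px,P[px[1],px[0]].round(4))
"
```

```text
(312, 195) [0.527  0.157  0.1259]
(312, 215) [0.5397 0.1552 0.1257]
(312, 235) [0.5523 0.1534 0.1271]
(305, 240) [0.5547 0.1486 0.1278]
(312, 262) [0.5716 0.1506 0.1259]
(468, 208) [0.5474 0.2486 0.1279]
```

Emit:
servo_tool(
  targets=[
    [-0.0015,-0.0005,0.02,0,0.4],
    [-0.0015,-0.0005,0.02,0,0.4],
    [0,0,0.015,0,0.4],
    [0,0,0,0,0.4],
    [0,0,0,0,0.7],
    [0,0,0,0,1],
    [0,0,0,0,1],
    [0,0,0,0,1],
    [0,0,0,0,1],
    [0,0,0,0,1],
  ],
  squeeze=40,
)

```text
clock: 45.55
position: [0.5518, 0.1529, 0.2759]
eef_rot: [179.7, -0.1, 82.2]
contact_force: [-2.6, -2.1, 14.8]
finger_gap: 0.133
```

```bash
python3 -c "
from h import *
o=status.get_obs();print(o['finger_gap'],o['contact_force'],o['torque']);plan(.552,.1528,.118,1)
"
```

```text
0.1333933701033064 [-2.58004158 -2.12606933 14.75592607] [-0.40437579  0.50012113 -0.02222082]
clock 45.55 g [0.5526 0.153  0.1212] yaw 82.22 q7 26.1 TURN 81.22 in 12 rows of 6.77
before turn [-0.0003 -0.0006  0.0032] in 1 rows of [-0.0003 -0.0006  0.0032]
after turn [-0.0006  0.0002  0.0032] in 1 rows of [-0.0006  0.0002  0.0032]
```

Emit:
servo_tool(
  targets=[
    [0,0,0,6.5,1],
    [0,0,0,6.5,1],
    [0,0,0,6.5,1],
    [0,0,0,6.5,1],
    [0,0,0,6.5,1],
    [0,0,0,6.5,1],
    [0,0,0,6.5,1],
    [0,0,0,6.5,1],
    [0,0,0,6.5,1],
    [0,0,0,6.5,1],
    [0,0,0,6.5,1],
    [0,0,0,0,1],
  ],
)

```text
clock: 46.55
position: [0.5517, 0.1527, 0.2759]
eef_rot: [180.0, -0.3, 10.5]
contact_force: [-3.3, -0.9, 14.8]
finger_gap: 0.132
```

Emit:
servo_tool(
  targets=[
    [0,0,0,4,1],
    [0,0,0,4,1],
    [0,0,0,0,1],
  ],
)

```text
clock: 46.8
position: [0.5517, 0.1526, 0.2759]
eef_rot: [-180.0, -0.3, 2.6]
contact_force: [-3.4, -1.8, 16.1]
finger_gap: 0.13
```

```bash
python3 -c "
from h import *
o=status.get_obs();print(o['finger_gap'],o['contact_force'],o['torque'],o['eef_rot'])
"
```

```text
0.12961912569456918 [-3.36476994 -1.77086122 16.10226005] [-0.49423698  0.74345625 -0.03989422] [-179.97850056   -0.25529475    2.60822673]
```

Emit:
servo_tool(
  targets=[
    [0,0,0,4,1],
    [0,0,0,0,1],
    [0,0,0,0,1],
  ],
)

```text
clock: 47.05
position: [0.5516, 0.1527, 0.2759]
eef_rot: [-180.0, -0.3, -1.0]
contact_force: [-1.9, -1.7, 15.5]
finger_gap: 0.128
```

```bash
python3 -c "
from h import *
o=status.get_obs();print(o['finger_gap'],o['contact_force'],o['torque'],o['eef_rot'])
"
```

```text
0.12828040216642106 [-1.92836193 -1.69623173 15.45090665] [-0.50266781  0.61064769  0.69423316] [-179.99705527   -0.27607747   -0.9765909 ]
```

Emit:
servo_tool(
  targets=[
    [0,0,0,2,1],
    [0,0,0,0,1],
    [0,0,0,0,1],
    [0,0,0,0,0.7],
    [0,0,0,0,0.4],
    [0,0,0,0,0.4],
    [0,0,-0.03,0,0.3],
    [0,0,-0.04,0,0],
    [0,0,-0.03,0,0],
    [0,0,0,0,0],
    [0,0,0,0,0],
  ],
)

```text
clock: 47.97
position: [0.5509, 0.1521, 0.3742]
eef_rot: [-179.9, -0.2, -3.3]
contact_force: [0.0, -0.7, -0.1]
finger_gap: 1.002
```

```bash
python3 -c "
from bolts import *
bolts('pics/w30.png');plan(.548,.247,.22,80)
"
```

```text
0 1427 (array([0.62357867, 0.203673  ]), (17.444494247436523, 55.04347610473633), 84.66378784179688) zmax 0.1293 0.1258
1 1680 (array([0.54705737, 0.24755594]), (17.477458953857422, 55.666770935058594), 86.4648666381836) zmax 0.1297 0.1259
2 1144 (array([0.55137988, 0.15365115]), (54.93158721923828, 16.940834045410156), 87.04142761230469) zmax 0.1296 0.1257
clock 48.02 g [0.5503 0.1517 0.2178] yaw -3.28 q7 -35.0 TURN -83.28 in 12 rows of -6.94
before turn [-0.0077 -0.095  -0.0022] in 3 rows of [-0.0026 -0.0317 -0.0007]
after turn [ 0.0934 -0.0188 -0.0022] in 3 rows of [ 0.0311 -0.0063 -0.0007]
```

View pics/w30.png

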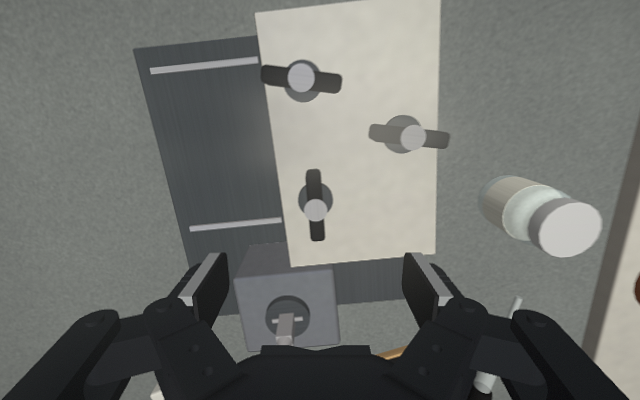

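```bash
python3 -c "
from h import *
s=snap('wrist')
im=s['frame'];cv2.imwrite('pics/w30z.png',cv2.resize(im[50:170,255:460],None,fx=3.8,fy=3.8,interpolation=cv2.INTER_CUBIC))
"
```

```text
(no output)
```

View pics/w30z.png

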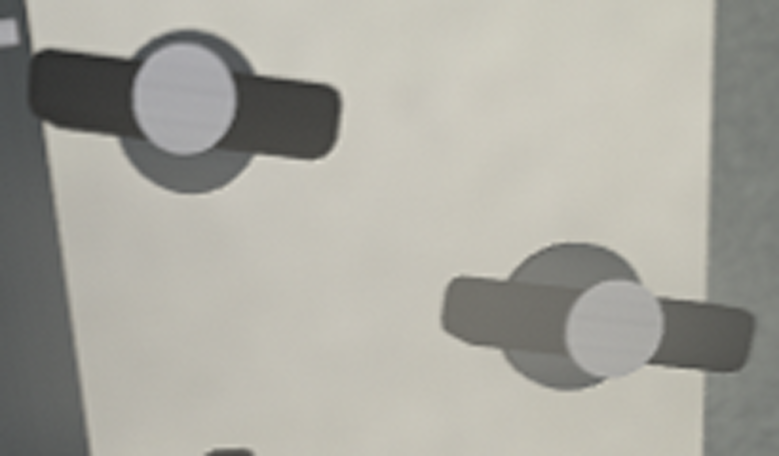

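Emit:
servo_tool(
  targets=[
    [0,0,0,-7,0],
    [0,0,0,-7,0],
    [0,0,0,-7,0],
    [0,0,0,-7,0],
    [0,0,0,-7,0],
    [0,0,0,-7,0],
    [0,0,0,-7,0],
    [0,0,0,-7,0],
    [0,0,0,-7,0],
    [0,0,0,-7,0],
    [0,0,0,-7,0],
    [0,0,0,-7,0],
  ],
)

```text
clock: 49.07
position: [0.5499, 0.1514, 0.3701]
eef_rot: [-179.8, 0.1, 81.1]
contact_force: [-0.4, 0.9, -0.7]
finger_gap: 0.998
```

Emit:
servo_tool(
  targets=[
    [0.031,-0.007,0,0,0],
    [0.031,-0.007,0,0,0.3],
    [0.031,-0.0065,0.02,0,0.4],
    [0,0,0.025,0,0.4],
    [0,0,0,0,0.4],
    [0,0,0,0,0.4],
    [0,0,0,0,0.4],
  ],
)

```text
clock: 49.65
position: [0.5454, 0.2459, 0.3264]
eef_rot: [-179.9, 0.1, 80.7]
contact_force: [0.6, 0.2, 0.1]
finger_gap: 0.603
```

```bash
python3 -c "
from bolts import *
bolts('pics/w31.png');plan(.5475,.2475,.119,80.7)
"
```

```text
0 733 (array([0.6099469 , 0.20651268]), (15.993425369262695, 29.160757064819336), 75.50359344482422) zmax 0.1286 0.1249
1 1729 (array([0.54636316, 0.24790872]), (17.300830841064453, 55.708091735839844), 81.9671859741211) zmax 0.1296 0.1257
2 1957 (array([0.55110797, 0.1528651 ]), (18.429405212402344, 56.09336853027344), 7.966484546661377) zmax 0.1291 0.1253
clock 49.70 g [0.5457 0.2458 0.1725] yaw 80.64 q7 23.3 TURN -0.06 in 1 rows of -0.06
before turn [0.002  0.0015 0.0535] in 2 rows of [0.001  0.0008 0.0268]
after turn [0.002  0.0015 0.0535] in 2 rows of [0.001  0.0008 0.0268]
```

View pics/w31.png

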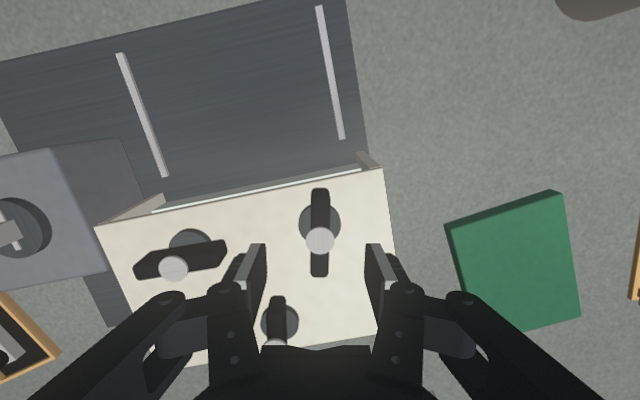

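Emit:
servo_tool(
  targets=[
    [0.001,0.0005,0.02,0,0.4],
    [0.001,0.0005,0.02,0,0.4],
    [0,0,0.013,0,0.4],
    [0,0,0,0,0.4],
    [0,0,0,0,0.7],
    [0,0,0,0,1],
    [0,0,0,0,1],
    [0,0,0,0,1],
    [0,0,0,0,1],
    [0,0,0,0,1],
  ],
)

```text
clock: 50.53
position: [0.5473, 0.2483, 0.276]
eef_rot: [179.9, 0.0, 80.7]
contact_force: [-0.4, -2.7, 6.7]
finger_gap: 0.129
```

Emit:
servo_tool(
  targets=[
    [0,0,0,6.5,1],
    [0,0,0,6.5,1],
    [0,0,0,6.5,1],
    [0,0,0,6.5,1],
    [0,0,0,6.5,1],
    [0,0,0,6.5,1],
    [0,0,0,6.5,1],
    [0,0,0,6.5,1],
    [0,0,0,6.5,1],
    [0,0,0,6.5,1],
    [0,0,0,6.5,1],
    [0,0,0,4,1],
  ],
)

```text
clock: 51.53
position: [0.5476, 0.2484, 0.276]
eef_rot: [180.0, -0.2, 4.9]
contact_force: [0.2, -2.3, 4.5]
finger_gap: 0.133
```

Emit:
servo_tool(
  targets=[
    [0,0,0,4,1],
    [0,0,0,0,1],
    [0,0,0,0,1],
  ],
)

```text
clock: 51.78
position: [0.5476, 0.2484, 0.2759]
eef_rot: [180.0, -0.2, 1.3]
contact_force: [0.2, -2.5, 7.0]
finger_gap: 0.133
```

```bash
python3 -c "
from h import *
o=status.get_obs();print(o['finger_gap'],o['contact_force'],o['torque'],o['eef_rot'])
"
```

```text
0.13298534578038465 [ 0.15931852 -2.52302226  6.95283868] [-0.58631448 -0.00158396 -0.01841266] [ 1.79991286e+02 -1.65374078e-01  1.26132596e+00]
```

Emit:
servo_tool(
  targets=[
    [0,0,0,4,1],
    [0,0,0,0,1],
    [0,0,0,0,1],
  ],
)

```text
clock: 52.03
position: [0.5475, 0.2486, 0.2759]
eef_rot: [179.9, -0.2, -2.3]
contact_force: [0.4, -2.4, 7.0]
finger_gap: 0.128
```

```bash
python3 -c "
from h import *
o=status.get_obs();print(o['finger_gap'],o['contact_force'],o['torque'],o['eef_rot'])
"
```

```text
0.12840915234971295 [ 0.42960317 -2.35456206  6.99143268] [-0.71198643  0.0260025   1.02620078] [179.94754999  -0.20838708  -2.31683102]
```

Stop reached. Release and go to the last bolt.

Emit:
servo_tool(
  targets=[
    [0,0,0,1,1],
    [0,0,0,0,1],
    [0,0,0,0,0.7],
    [0,0,0,0,0.4],
    [0,0,0,0,0.4],
    [0,0,-0.03,0,0.3],
    [0,0,-0.04,0,0],
    [0,0,-0.03,0,0],
    [0,0,0,0,0],
  ],
)

```text
clock: 52.78
position: [0.5485, 0.2502, 0.3803]
eef_rot: [-179.6, -0.5, -3.8]
contact_force: [1.6, 1.3, 0.2]
finger_gap: 0.999
```

Emit:
servo_tool(
  targets=[
    [0,0,0,-7,0],
    [0,0,0,-7,0],
    [0,0,0,-7,0],
    [0,0,0,-7,0],
    [0,0,0,-7,0],
    [0,0,0,-7,0],
    [0,0,0,-7,0],
    [0,0,0,-7,0],
    [0,0,0,-7,0],
    [0,0,0,-7,0],
    [0,0,0,-7,0],
    [0,0,0,-7,0],
  ],
)

```text
clock: 53.78
position: [0.5463, 0.2485, 0.3734]
eef_rot: [-179.9, 0.0, 80.6]
contact_force: [-0.7, -0.4, 0.1]
finger_gap: 0.994
```

```bash
python3 -c "
from bolts import *
bolts('pics/w32.png');plan(.6245,.203,.17,80.7)
"
```

```text
0 971 (array([0.62283368, 0.20362045]), (17.932634353637695, 56.2323112487793), 79.24263763427734) zmax 0.1292 0.1255
1 1278 (array([0.5468374 , 0.24792987]), (55.92353057861328, 18.149730682373047), 84.1124267578125) zmax 0.1294 0.1254
2 1221 (array([0.5507276 , 0.15307138]), (17.951190948486328, 55.06229019165039), 7.63299036026001) zmax 0.1291 0.1253
clock 53.83 g [0.5462 0.2483 0.2185] yaw 80.77 q7 28.4 TURN 0.07 in 1 rows of 0.07
before turn [-0.0322  0.0846  0.0485] in 3 rows of [-0.0107  0.0282  0.0162]
after turn [-0.0321  0.0846  0.0485] in 3 rows of [-0.0107  0.0282  0.0162]
```

Emit:
servo_tool(
  targets=[
    [-0.011,0.0282,0,0,0],
    [-0.011,0.0282,0,0,0.3],
    [-0.0105,0.0276,0.02,0,0.4],
    [0,0,0.025,0,0.4],
    [0,0,0,0,0.4],
    [0,0,0,0,0.4],
    [0,0,0,0,0.4],
  ],
)

```text
clock: 54.42
position: [0.6231, 0.2037, 0.3297]
eef_rot: [-180.0, -0.1, 80.3]
contact_force: [-0.2, 0.6, -0.2]
finger_gap: 0.605
```

```bash
python3 -c "
from bolts import *
bolts('pics/w33.png');plan(.6235,.2035,.12,80.7)
"
```

```text
0 1682 (array([0.62328186, 0.20395897]), (17.606807708740234, 55.01726531982422), 79.98883819580078) zmax 0.1294 0.1257
1 2448 (array([0.54715936, 0.24751636]), (55.58052444458008, 17.593332290649414), 83.93634796142578) zmax 0.1304 0.126
2 2274 (array([0.55103845, 0.15329507]), (17.644174575805664, 55.19105529785156), 7.418237686157227) zmax 0.1295 0.1258
clock 54.47 g [0.6234 0.2043 0.1757] yaw 80.32 q7 33.3 TURN -0.38 in 1 rows of -0.38
before turn [-0.0008  0.0002  0.0557] in 2 rows of [-0.0004  0.0001  0.0278]
after turn [-0.0008  0.0002  0.0557] in 2 rows of [-0.0004  0.0001  0.0278]
```

View pics/w33.png

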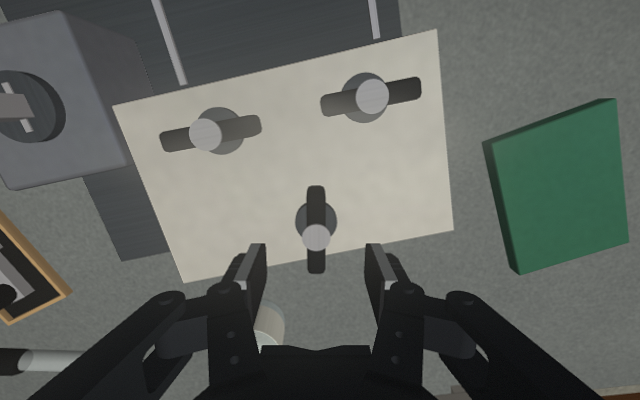

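Emit:
servo_tool(
  targets=[
    [-0.0005,0,0.02,0,0.4],
    [0,0,0.02,0,0.4],
    [0,0,0.0155,0,0.4],
    [0,0,0,0,0.4],
    [0,0,0,0,0.7],
    [0,0,0,0,1],
    [0,0,0,0,1],
    [0,0,0,0,1],
    [0,0,0,0,1],
    [0,0,0,0,1],
  ],
)

```text
clock: 55.3
position: [0.6245, 0.2033, 0.276]
eef_rot: [179.8, -0.2, 80.3]
contact_force: [-1.2, 1.1, 7.2]
finger_gap: 0.132
```

Emit:
servo_tool(
  targets=[
    [0,0,0,6.5,1],
    [0,0,0,6.5,1],
    [0,0,0,6.5,1],
    [0,0,0,6.5,1],
    [0,0,0,6.5,1],
    [0,0,0,6.5,1],
    [0,0,0,6.5,1],
    [0,0,0,6.5,1],
    [0,0,0,6.5,1],
    [0,0,0,6.5,1],
    [0,0,0,6.5,1],
    [0,0,0,4,1],
  ],
)

```text
clock: 56.3
position: [0.6246, 0.2034, 0.276]
eef_rot: [-179.9, -0.2, 4.5]
contact_force: [-0.8, 1.5, 7.2]
finger_gap: 0.134
```

Emit:
servo_tool(
  targets=[
    [0,0,0,4,1],
    [0,0,0,4,1],
    [0,0,0,1,1],
    [0,0,0,0,1],
    [0,0,0,0,1],
  ],
)

```text
clock: 56.72
position: [0.6244, 0.2037, 0.276]
eef_rot: [-179.9, -0.2, -3.7]
contact_force: [-1.2, 1.4, 7.4]
finger_gap: 0.131
```

```bash
python3 -c "
from h import *
o=status.get_obs();print(o['finger_gap'],o['contact_force'],o['torque'],o['eef_rot'])
"
```

```text
0.13120479182406888 [-1.21056683  1.43572231  7.40620911] [0.15513875 0.27499826 1.40952577] [-179.93193205   -0.23899151   -3.71944545]
```

Stop reached (1.4 N m). Release, rise, and check everything.

Emit:
servo_tool(
  targets=[
    [0,0,0,0,0.7],
    [0,0,0,0,0.4],
    [0,0,0,0,0.4],
    [0,0,-0.03,0,0.3],
    [0,0,-0.04,0,0],
    [0,0,-0.04,0,0],
    [0,0,-0.04,0,0],
    [0,0,-0.03,0,0],
    [0,0,0,0,0],
    [0,0,0,0,0],
    [0,0,0,0,0],
  ],
)

```text
clock: 57.63
position: [0.6232, 0.2014, 0.4525]
eef_rot: [179.9, 0.1, -4.3]
contact_force: [-0.7, 0.1, -1.3]
finger_gap: 0.999
```

```bash
python3 -c "
from bolts import *
bolts('pics/w34.png')
s=snap('top');cv2.imwrite('pics/t5.png',s['frame'])
s=snap('side');cv2.imwrite('pics/s5.png',cv2.resize(s['frame'][120:340,180:450],None,fx=2.7,fy=2.7))
"
```

```text
0 662 (array([0.62433539, 0.20463515]), (54.70549774169922, 16.296213150024414), 85.65472412109375) zmax 0.1297 0.1257
1 843 (array([0.54656915, 0.24801709]), (55.00183868408203, 17.660629272460938), 86.47834777832031) zmax 0.1297 0.1258
2 643 (array([0.55170239, 0.15422377]), (54.423831939697266, 17.425025939941406), 83.87145233154297) zmax 0.1291 0.1255
```

View pics/w34.png

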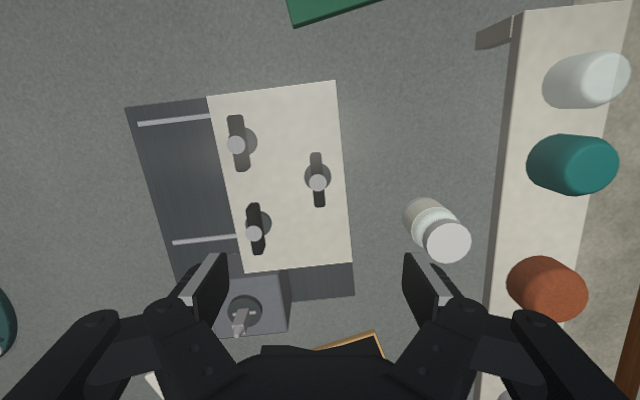

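View pics/t5.png

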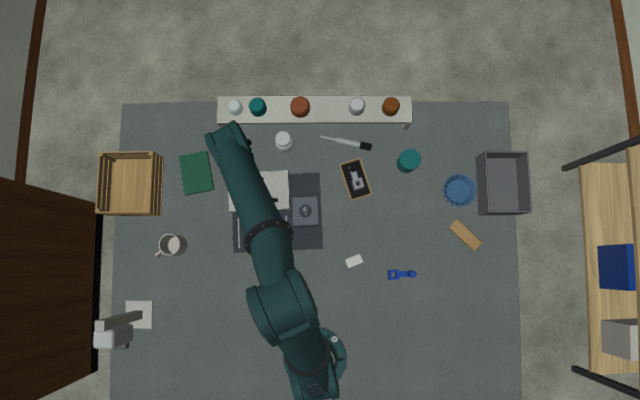

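View pics/s5.png

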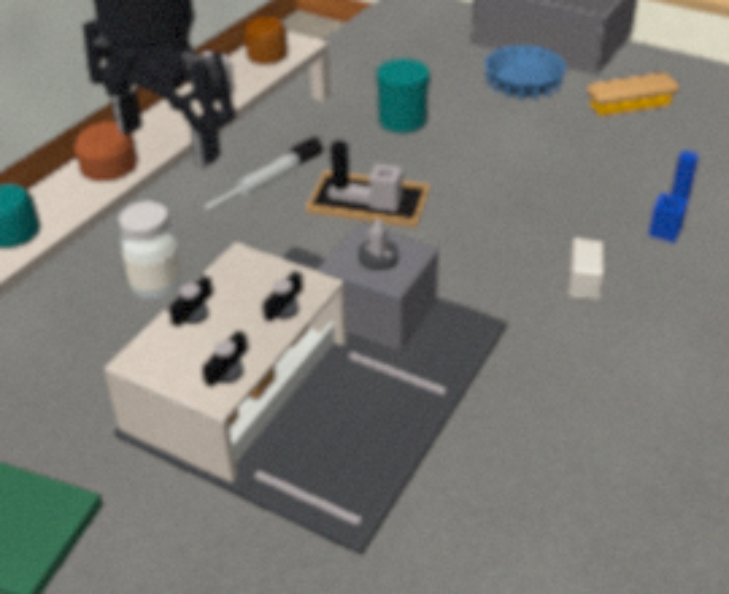

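```bash
python3 -c "
from h import *
plan(.52,.03,.21,71)
"
```

```text
clock 57.78 g [0.6226 0.2012 0.2966] yaw -4.29 q7 -31.6 TURN -75.29 in 11 rows of -6.84
before turn [-0.0895  0.1784  0.0866] in 6 rows of [-0.0149  0.0297  0.0144]
after turn [-0.1953 -0.0413  0.0866] in 6 rows of [-0.0326 -0.0069  0.0144]
```

Emit:
servo_tool(
  targets=[
    [0,0,0,-6.8,0],
    [0,0,0,-6.8,0],
    [0,0,0,-6.8,0],
    [0,0,0,-6.8,0],
    [0,0,0,-6.8,0],
    [0,0,0,-6.8,0],
    [0,0,0,-6.8,0],
    [0,0,0,-6.8,0],
    [0,0,0,-6.8,0],
    [0,0,0,-6.8,0],
    [0,0,0,-7,0],
  ],
)

```text
clock: 58.7
position: [0.6237, 0.2016, 0.4518]
eef_rot: [-179.8, 0.1, 71.1]
contact_force: [0.6, 0.9, -0.1]
finger_gap: 1.004
```

Emit:
servo_tool(
  targets=[
    [-0.0326,-0.0069,0,0,0],
    [-0.0326,-0.0069,0,0,0],
    [-0.0326,-0.0069,0,0,0],
    [-0.0326,-0.0069,0,0,0],
    [-0.0326,-0.0069,0.02,0,0],
    [-0.0326,-0.0069,0.03,0,0],
    [0,0,0.03,0,0],
    [0,0,0,0,0],
    [0,0,0,0,0],
    [0,0,0,0,0],
  ],
)

```text
clock: 59.53
position: [0.5225, 0.0343, 0.3765]
eef_rot: [180.0, -0.1, 70.8]
contact_force: [-0.1, 0.3, 0.4]
finger_gap: 0.997
```

```bash
python3 -c "
from h import *
plan(.52,.03,.21,71)
s=snap('wrist');cv2.imwrite('pics/w35.png',s['frame'])
p=proj(s,[[.5165,.0314,.115]])[0].astype(int);print(p)
u,v=p[0]-40,p[1]-30
print(u,v);cv2.imwrite('pics/w35z.png',cv2.resize(s['frame'][v:v+60,u:u+80],None,fx=10,fy=10,interpolation=cv2.INTER_CUBIC))
P=cloud(s)
m=(P[...,2]>.035)&(P[...,2]<.041)&(P[...,0]>.5)&(P[...,0]<.545)&(P[...,1]>.1)&(P[...,1]<.28)
q=P[m];print('rim',m.sum(),np.polyfit(q[:,1]-.188,q[:,0],1), q[:,0].min(),q[:,1].min(),q[:,1].max())
m=(P[...,2]>.02)&(P[...,2]<.034)&(P[...,0]>.5)&(P[...,0]<.545)&(P[...,1]>.1)&(P[...,1]<.28)
q=P[m];print('front face',m.sum(),np.polyfit(q[:,1]-.188,q[:,0],1))
"
```

```text
clock 59.53 g [0.5227 0.0345 0.2218] yaw 70.82 q7 45.0 TURN -0.18 in 1 rows of -0.18
before turn [-0.0051 -0.001   0.0118] in 1 rows of [-0.0051 -0.001   0.0118]
after turn [-0.0051 -0.0011  0.0118] in 1 rows of [-0.0051 -0.0011  0.0118]
[309 200]
269 170
rim 1021 [-0.0430319   0.53200087] 0.5256258060122498 0.10030560034700467 0.2799324344520032
front face 644 [-0.04335879  0.52982872]
```

View pics/w35.png

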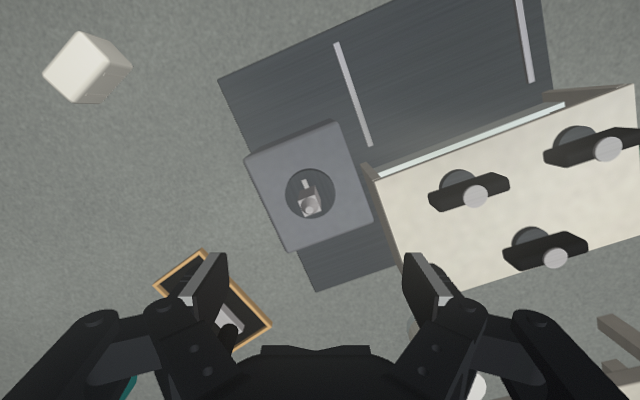

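View pics/w35z.png

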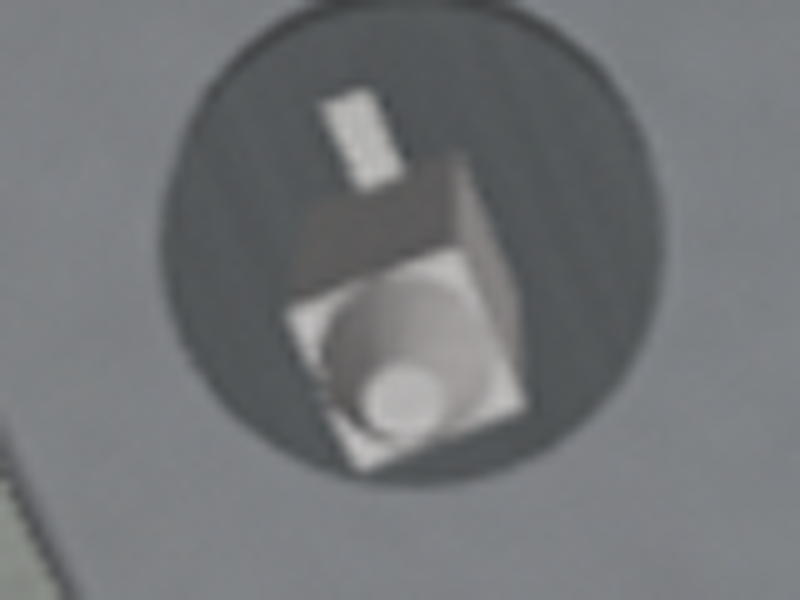

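```bash
python3 -c "
from h import *
s=snap('wrist')
A=atz(s,np.array([(287,312),(460,245),(525,408),(362,470)])/10+[269,170],.128);print(A.mean(0))
for i,j in ((0,1),(1,2),(2,3),(3,0)):
    d=A[j]-A[i];print(np.degrees(np.arctan2(d[1],d[0]))%90,np.linalg.norm(d))
m=atz(s,np.array([(345,95),(382,182)])/10+[269,170],.098);d=m[0]-m[1];print('mark',np.degrees(np.arctan2(d[1],d[0])))
g=atz(s,[(245,160),(337,121),(375,218),(290,252)],.09)
for i,j in ((0,1),(1,2),(2,3),(3,0)):
    d=g[j]-g[i];print('gb',np.degrees(np.arctan2(d[1],d[0]))%90,np.linalg.norm(d))
"
```

```text
[0.51815525 0.03174595 0.128     ]
2.644439802492485 0.014325467840509256
1.6625373592500567 0.014110383882440425
2.664689862096054 0.01369208546301668
4.233743928997882 0.014118582357322504
mark -177.3298271880744
gb 3.193345155665156 0.08520715432474463
gb 3.84550005452773 0.09367881799623232
gb 4.318608415025082 0.08610193610288301
gb 3.30634344618241 0.09536382968749742
```

```bash
python3 -c "
from plant import order
print(order.hand_in())"
```

```text
the job is handed in; nothing more can be done
None
```

I did every step of the job in the order asked and handed it in at about 60 s on the robot's clock. I got no verdict back.

- **Bars:** The bench had three brown bars. All three went flat and side by side on the tray floor. I left the white look-alike bar and the blue look-alike crank alone.
- **Winding:** I fitted the crank and wound it clockwise about two turns to the hard stop (about 17 N on the handle). With the crank off, the shaft read 2.7°, in line with the housing at about 2.4°, as it should be at exactly two turns.
- **Crank:** I lifted it off and laid it back in its rest, handle up. Its hub is within about 1 mm and 0.6° of where it started.
- **Wing bolts:** Each was turned clockwise until the torque jumped at the stop. It read 0.7 N m on one bolt (just before a last 2° push), 1.0 on the next and 1.4 on the last. All three ended near the expected angle.
- **Last look:** Nothing else on the bench appeared disturbed, and the gripper was clear of everything.

One reading did not fully agree. The tray's travel measured by camera came out at 0.140–0.147 m depending on the point used, against 0.145 m fully home. That is within camera error, so I relied on the shaft angle and the hard stop instead.

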